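# Knock home the lid pins of the sample case

## Task

Pick up the mallet by its handle and knock both steel locking pins in the sloping shoulder of the white case fully home: brisk blows, not slow pushes, the head kept square to the pin (within 10 degrees) so do not drive on once it seats, and never push a pin with the gripper. Then stand the mallet back on the desk on its head, handle level as it was, and let go; leave the tape roll, the carton and the mug where they are.

Things in the scene. Friction and masses are not known exactly. Their poses are not given: they have to be found in the camera images.
- case: White fixed transport case, 240 (x) x 300 (y) x 156 mm tall, origin under its centre. Its upper +x edge, on the far side from the robot, is cut off as a shoulder sloping from z 156 mm at x 40 to z 100 at x 120. Grey carrying handle on top at x -40, up to z 182 mm.
- shoulder: The sloping face of the case (98 mm down the slope, 300 mm wide). Origin at the middle of the face; z is its outward normal, leaning 35 degrees from vertical to the case's +x (away from the robot), y is the case's y, x runs down the slope. Two round aluminium collars, 30 mm wide, stand out of it near x 0, y +90 (left) and -90 (right), each within 10 mm, each at its own height: 7 to 29 mm.
- pin_left (a joint): Steel mushroom pin (head 20 mm wide, 6 mm thick) in the collar at the shoulder's +y, moving along the shoulder's z. Value: how far in, m: 0 = out, head top 22 mm above its collar's rim; 0.016 = home on a hard stop, head on the rim. Starts at 0 to 0.005. It resists with about 10 N friction plus a weak spring (100 N/m), and stays where it is left. A brisk blow moves it faster than 0.03 m/s.
- pin_right (a joint): The same for the equal pin at the shoulder's -y.
- mallet: Loose mallet, about 0.3 kg. Black rubber cylinder head, 46 mm across, 72 mm long, standing on its flat striking face; wooden handle, level, 36 mm up, leaves the head's middle along -x, 22 mm wide (y), 26 tall (z), ending 135 mm from the head's axis. Origin: centre of the lower (striking) face; z up the head's axis. Driving on against a seated pin turns it in the grip: grip hard (80 N or more).
- mallet_grip (a point): Point on the middle of the mallet's handle, 47 mm from the head's axis and 36 mm above the lower face: a good place to grip, fingers closing along the mallet's y.
- tape_roll: Bystander: cardboard-brown tape roll lying flat, 90 mm across, 36 mm high, origin under its centre. It and the mallet may stand on either side of the case.
- carton: Bystander: white supply carton with a blue band, 75 x 110 x 60 mm, origin under its centre.
- mug: Bystander: white mug, 76 mm across, 90 mm high, handle at its +y, origin under its centre.
Things that resemble listed ones, but are neither listed nor needed, are in the scene too. Of the things like the mallet, leave any that is purple; of the rest the smaller one is meant.

How it is judged:
On the way, in this order (a step that is already met when the one before it is completed fails the run):
1. the mallet is lifted off the desk (height (world z) of mallet above 0.03 m), for 0.1 s.
2. one pin moves in faster than 0.03 m/s under the mallet, its head's axis within 11 degrees (0.19 rad) of the pin's (((contact force between mallet and pin_left above 0.5 N and velocity of joint pin_left above 0.03 m/s and angle between the z axis of mallet and the z axis of shoulder, either way round below 0.19 rad) or (contact force between mallet and pin_right above 0.5 N and velocity of joint pin_right above 0.03 m/s and angle between the z axis of mallet and the z axis of shoulder, either way round below 0.19 rad))).
3. with one pin home, the other is struck in the same way (((contact force between mallet and pin_left above 0.5 N and velocity of joint pin_left above 0.03 m/s and angle between the z axis of mallet and the z axis of shoulder, either way round below 0.19 rad and value of joint pin_right above 0.014 m) or (contact force between mallet and pin_right above 0.5 N and velocity of joint pin_right above 0.03 m/s and angle between the z axis of mallet and the z axis of shoulder, either way round below 0.19 rad and value of joint pin_left above 0.014 m))).
At the end, for the whole second after the job is handed in: Both pins within 2 mm of fully home; the mallet standing upright on the desk on the lower face of its head (within 0.1 rad, at rest), released (value of joint each of pin_left, pin_right above 0.014 m and height (world z) of mallet below 0.006 m and angle between mallet's own z axis and vertical below 0.1 rad and linear speed of mallet below 0.02 m/s and angular speed of mallet below 0.1 rad/s); the robot touches nothing.
It fails at once if the mallet bears on a pin while its head is more than 11 degrees out of line with it ((contact force between mallet and pin_left above 1 N and angle between the z axis of mallet and the z axis of shoulder, either way round above 0.19 rad) or (contact force between mallet and pin_right above 1 N and angle between the z axis of mallet and the z axis of shoulder, either way round above 0.19 rad)).
It fails at once if the gripper or arm presses on a pin (contact force between any of pin_left, pin_right and the fingers above 1 N or contact force between any of pin_left, pin_right and the arm above 1 N).
It fails at once if the tape roll, carton or mug is moved more than 20 mm or tipped (distance of any of tape_roll, carton, mug from where it was at the start of the episode above 0.02 m or angle between any of tape_roll, carton, mug's own z axis and vertical above 0.3 rad).
It also fails if it takes over 54 s, if anything falls off the work surface, if the arm or the gripper's body presses on something with over 40 N, if the wrist force passes 120 N, or if a joint passes its speed limit or range.

## Robot

A 6-joint arm with a two-finger parallel gripper is mounted at the origin on the work surface. World frame = base frame: x ahead of the robot, y to its left, z up, the work surface at z = 0. Lengths are in m, angles in rad, forces in N, time in s.
With the tool pointing down it reaches from about 0.35 to 0.85 m from the base axis. Payload 8.1 kg.
Tool frame: the origin (TCP) lies on the mounting face of the last link; the fingertips stand ahead of it and the grasp point (between the pads) lies 167 mm ahead of it (robot.tcp_to_tips is the z of the fingertips in the tool frame, in m); z points along the fingers, y is the direction in which the jaws open and shut (so a half turn about z gives the same grasp; the last joint's range is limited). The gripper opens to 93 mm and grips with 3 to 60 N. Pads are 15 mm wide; open, the fingers measure 128 mm over their backs; the gripper's body (75 mm by 188 mm) begins 65 mm behind the grasp point.
Start: joints at [-1.407, 0.13, 1.488, -0, 1.523, -0.085], TCP at [0.148, -0.582, 0.405] pointing down, gripper open.
Joint ranges: [-2.96, 2.96], [-0.89, 2.26], [0.02, 2.5], [-1.34, 4.48], [0, 2.73], [-2.66, 2.66]. Speed limits (rad/s): [2.39, 2.39, 2.79, 3.14, 3.14, 3.14].

## Interface

Orientations are given as a rotation vector (axis times angle).
In Python, from plant import read_state, vision, ticket, robot gives the robot as it stands. The module is installed in compiled form; this text tells all that it offers.
- The arm moves only by the tool send_rows, never from a script. Its argument "rows" is a list of rows, each a list of 7 numbers: the shift along the tool's x, y, z in units of 50 cm (1.0 is 50 cm), then the turn, a rotation vector about the tool's x, y, z in units of 45 degrees (1.0 is 45 degrees), then the closure, from 0 (fully open) to 1 (shut). A call has 1 to 20 rows; each row is the pose to reach, as a shift and turn from the pose commanded when the call began, along the tool's axes at that moment; what a row does not reach only later rows make up. A row lasts 1/10 s, in which the tool goes at most 50 mm and 8.59 degrees, less where a joint would pass 70% of its speed; a pose out of reach is approached as far as the arm can. A call with a number of a shift or a turn outside -1 to 1 is refused whole. A call with a gripper value outside its range is refused whole. The fingers move at their own pace and stop on an object; "grip_force" is the grip in N (left out, the last holds). Time passes only in rows, so rows that repeat a pose let the fingers close. It gives the time, the measured TCP pose, the force and the opening at its end, in the units of the state.
- read_state(): the state, without advancing time (a new reading comes with each control period).
- vision.read_camera(name): name is "side" or "top"; returns a dict with "img" (420x560x3 uint8, red, green, blue), "fx", "fy", "cx", "cy" (pixels), "rvec" (rotation vector, rad) and "tvec" (3), from world to camera coordinates, as OpenCV has them. Camera axes: x right, y down, z forward; pixel columns grow to the right and rows downward; lengths in m; the calibration is good to about 2 mm. A picture is of the moment at which its call begins. There is no depth.
- ticket.close_job(): hands the job in, once; it reports no verdict.
The state is a dict: "t": time; "q": joint angles; "dq": joint speeds; "joint_torque": joint torques, N m; "tool_pos": TCP position; "orientation": TCP orientation; "force": force on the tool from outside, world axes, zero at the start; "wrist_torque": the same for the moment, N m; "opening": finger opening in m.
Only numpy, scipy, OpenCV 4.12 (cv2) and the standard library are available. Lean on these libraries where they do the work, as an engineer would, in place of code of your own. Each camera call takes 0.05 s, during which the arm holds its last target.

## Working session

There is one attempt and no reset: what is moved stays moved. The work goes in short steps, Python scripts to look and compute and a tool call to move; the robot and the scene stay as the last step left them, time stands still between calls to the robot, and variables do not carry over. Pictures are saved under pics/ and viewed, and the job is handed in when it is done.

Besides the shell and the picture viewer there is one more tool, called as a command line: name --pt "numbers of a row" for each row, then --argument value for the rest. send_rows: Moves the arm, as the interface text tells. Its arguments: {"type":"object","properties":{"rows":{"type":"array"},"grip_force":{"type":"number"}},"required":["rows"]}

```bash
mkdir -p pics; cat > h.py <<'E'
import numpy as np, cv2
from scipy.spatial.transform import Rotation as R
from plant import read_state, vision, ticket, robot
def cam(n):
    c=vision.read_camera(n)
    K=np.array([[c['fx'],0,c['cx']],[0,c['fy'],c['cy']],[0,0,1]]); c['K']=K
    c['R']=cv2.Rodrigues(np.array(c['rvec'],float))[0]; c['t']=np.array(c['tvec'],float); return c
def ray(c,u,v):
    d=c['R'].T@(np.linalg.inv(c['K'])@np.array([u,v,1.])); o=-c['R'].T@c['t']; return o,d/np.linalg.norm(d)
def onz(c,u,v,z):
    o,d=ray(c,u,v); return o+d*(z-o[2])/d[2]
def tri(c1,p1,c2,p2):
    o1,d1=ray(c1,*p1);o2,d2=ray(c2,*p2)
    s=np.linalg.lstsq(np.c_[d1,-d2],o2-o1,rcond=None)[0]
    a=o1+s[0]*d1;b=o2+s[1]*d2
    return (a+b)/2,np.linalg.norm(a-b)
def proj(c,X):
    return cv2.projectPoints(np.atleast_2d(np.array(X,float)),np.array(c['rvec'],float),c['t'],c['K'],None)[0][:,0]
E
python3 - <<'E'
from h import *
for n in('side','top'):
    c=cam(n); cv2.imwrite(f'pics/{n}0.png',c['img'][:,:,::-1]); print(n,c['fx'],c['cx'],c['cy'],-c['R'].T@c['t'],c['R'])
print(read_state(), robot.tcp_to_tips)
E
```

```text
side 418.7830083313139 277.6187435760441 211.1604606650393 [0.38647878 1.10380191 0.78975856] [[-0.98979332 -0.1414751   0.01714567]
 [-0.09037719  0.53012441 -0.8430896 ]
 [ 0.11018685 -0.83603404 -0.53749972]]
top 402.7593113510668 270.8304931624632 210.49626689311413 [0.45949869 0.03723018 1.11675379] [[-0.01076398 -0.9999044   0.00867903]
 [-0.99691576  0.01005623 -0.07783208]
 [ 0.07773736 -0.00949004 -0.9969287 ]]
{'t': 0.1, 'q': array([-1.40738926e+00,  1.31082730e-01,  1.48915394e+00,  7.87023932e-06,
        1.52296792e+00, -8.54228945e-02]), 'dq': array([ 0.00115718, -0.00324844, -0.00443138, -0.00055758, -0.00021774,
       -0.00019551]), 'joint_torque': array([ 1.21648121e-03, -5.61342752e+01, -4.93096769e+01,  7.69176800e-02,
        2.91169976e-02, -4.16024011e-05]), 'tool_pos': array([ 0.14773998, -0.58132476,  0.40380285]), 'orientation': array([-3.11571101e+00, -3.89653098e-01,  8.63210843e-05]), 'force': array([-0.83181004, -0.85364515, -0.33781135]), 'wrist_torque': array([ 0.020423  ,  0.00452933, -0.00540597]), 'opening': 0.0928973036694096} 0.1861
```

View pics/side0.png

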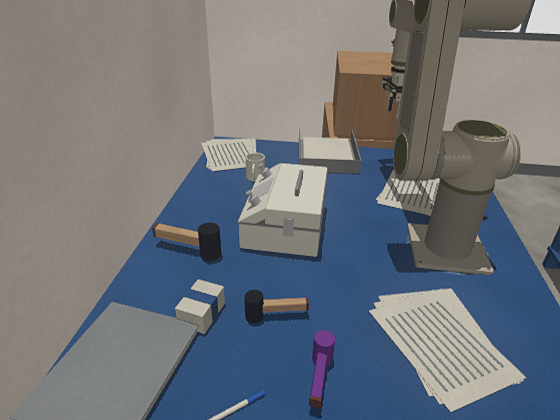

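View pics/top0.png

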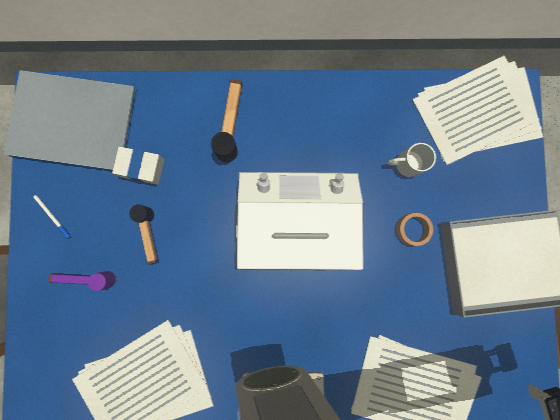

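Mallet-like things in the top view: a black head with a long wooden handle at (224,147), a smaller black head with a handle at (141,214), and a purple one at (100,281). Purple is ruled out and the smaller of the others is meant, so it should be (141,214). I'll confirm in an enlarged crop and measure.

```bash
python3 - <<'E'
from h import *
t=cam('top'); s=cam('side')
a=t['img'][80:300,90:380]; b=s['img'][210:350,140:320]; 
cv2.imwrite('pics/t1.png',cv2.resize(a,None,fx=2.7,fy=2.7,interpolation=cv2.INTER_CUBIC)[:,:,::-1])
cv2.imwrite('pics/s1.png',cv2.resize(b,None,fx=4,fy=4,interpolation=cv2.INTER_CUBIC)[:,:,::-1])
cv2.imwrite('pics/s2.png',cv2.resize(s['img'][155:260,230:340],None,fx=5.5,fy=5.5,interpolation=cv2.INTER_CUBIC)[:,:,::-1])
cv2.imwrite('pics/t2.png',cv2.resize(t['img'][165:275,230:370],None,fx=5.4,fy=5.4,interpolation=cv2.INTER_CUBIC)[:,:,::-1])
E
```

```text
(no output)
```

View pics/t1.png

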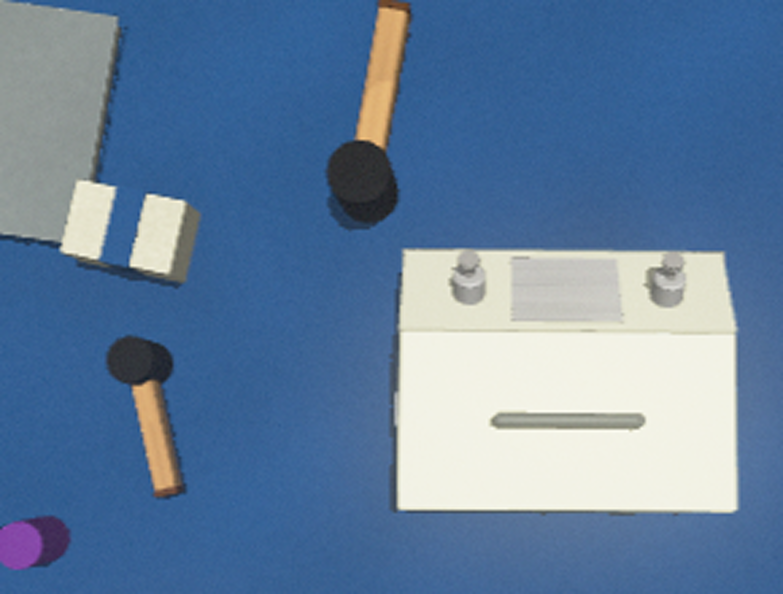

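View pics/s1.png

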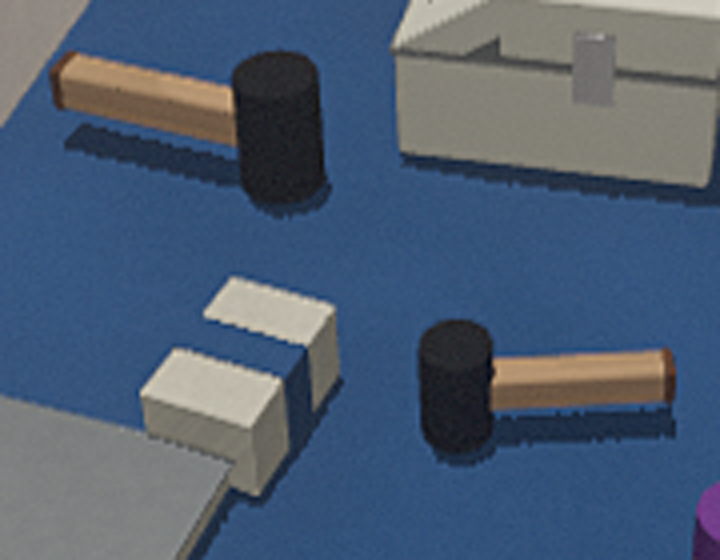

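View pics/s2.png

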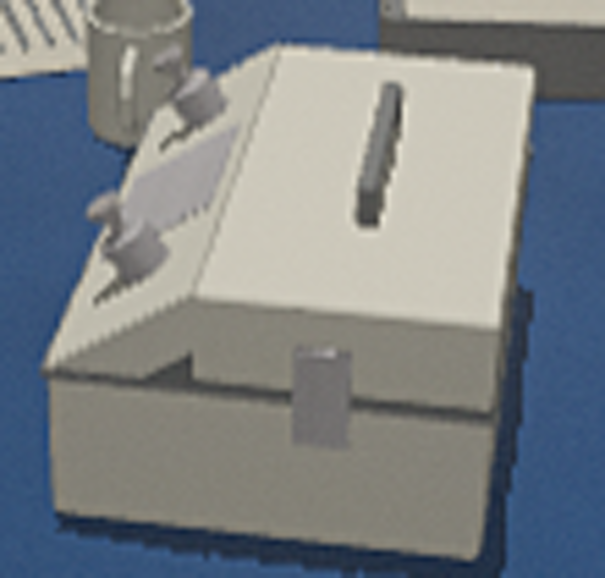

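View pics/t2.png

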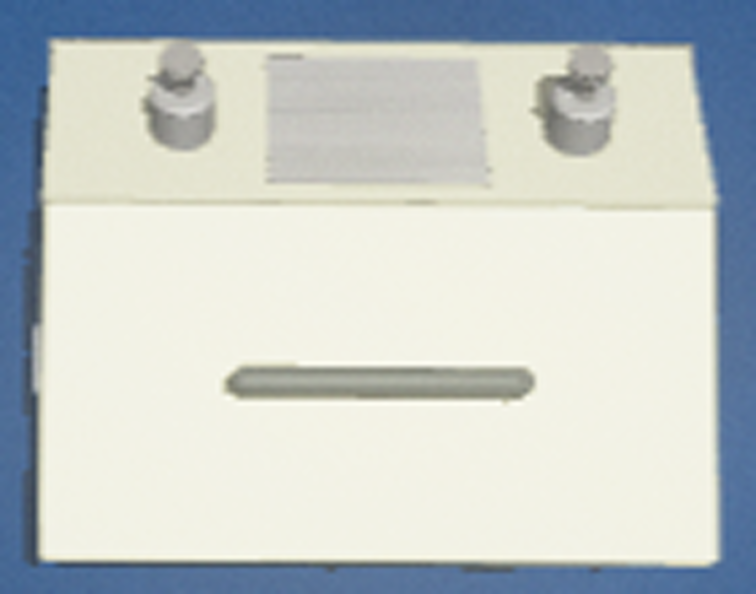

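The crop confirms the mallet at top (141,214) / side (255,305). It is black and smaller than the one at (224,147), and its handle points toward the robot. Next I'll measure the mallet, the case corners and the pin heads.

```bash
python3 - <<'E'
from h import *
t=cam('top'); s=cam('side')
np.savez('c0.npz',t=t['img'],s=s['img'])
def comp(m,near):
    n,l,st,ce=cv2.connectedComponentsWithStats(m.astype(np.uint8))
    i=1+np.argmin(np.linalg.norm(ce[1:]-near,axis=1)+1e3*(st[1:,4]<40)); return l==i,st[i],ce[i]
for c,nm,nh,nw in((t,'top',(141,214),(148,242)),(s,'side',(255,305),(286,305))):
    im=c['img'].astype(int); hsv=cv2.cvtColor(c['img'],cv2.COLOR_RGB2HSV).astype(int)
    dark=(im.max(2)<55)
    m,st,ce=comp(dark,nh); print(nm,'head',st,ce)
    if nm=='top':
        ys,xs=np.nonzero(m); print('rows', [(int(y),int(xs[ys==y].min()),int(xs[ys==y].max())) for y in np.unique(ys)])
    wood=(hsv[:,:,0]<20)&(hsv[:,:,1]>70)&(hsv[:,:,2]>60)
    m,st,ce=comp(wood,nw); print(nm,'wood',st,ce)
    cnt=cv2.findContours(m.astype(np.uint8),0,1)[0]; cnt=max(cnt,key=len); r=cv2.minAreaRect(cnt); print(r, cv2.boxPoints(r).round(1).tolist())
# case corners
f=lambda u,v:(u/5.4+230-.4,v/5.4+165-.4)
for nm,p,z in(('back L',(40,560),.156),('back R',(718,560),.156),('ridge L',(47,200),.156),('ridge R',(716,206),.156),('low L',(50,40),.1),('low R',(692,45),.1)):
    print(nm,f(*p),onz(t,*f(*p),z).round(4))
g=lambda u,v:(u/5.5+230-.4,v/5.5+155-.4)
for nm,p,z in(('ridge L',(193,297),.156),('back L',(500,328),.156),('back R',(534,68),.156),('ridge R',(281,46),.156),('low L',(46,370),.1)):
    print('side',nm,onz(s,*g(*p),z).round(4))
for nm,a,b in(('Lhead',(180,60),(103,208)),('Rhead',(590,64),(167,60)),('Lrim',(182,97),(138,240)),('Rrim',(580,97),(203,93))):
    print(nm,tri(t,f(*a),s,g(*b)))
E
```

```text
top head [138 206  16  16 105] [147.71428571 214.35238095]
rows [(206, 143, 144), (207, 144, 147), (208, 145, 149), (209, 146, 150), (210, 146, 151), (211, 146, 152), (212, 146, 152), (213, 145, 152), (214, 146, 153), (215, 146, 153), (216, 146, 152), (217, 145, 152), (218, 144, 152), (219, 143, 151), (220, 138, 150), (221, 139, 142)]
top wood [139 221  18  43 395] [147.51392405 241.69367089]
((147.4771728515625, 241.89564514160156), (42.311981201171875, 9.524775505065918), 77.6609115600586) [[138.3000030517578, 222.1999969482422], [147.60000610351562, 220.1999969482422], [156.6999969482422, 261.5], [147.3000030517578, 263.6000061035156]]
side head [245 290  19  34 547] [253.50822669 306.29433272]
side wood [263 297  46  15 517] [284.77369439 304.4622824 ]
((285.3584289550781, 304.3761291503906), (11.973420143127441, 45.49899673461914), 86.18592071533203) [[262.29998779296875, 299.8999938964844], [307.70001220703125, 296.8999938964844], [308.5, 308.79998779296875], [263.1000061035156, 311.8999938964844]]
back L (237.0074074074074, 268.3037037037037) [0.3981 0.1095 0.156 ]
back R (362
[... 177 characters left out ...]
815) [ 0.5509 -0.1915  0.156 ]
low L (238.85925925925926, 172.0074074074074) [0.638 0.108 0.1  ]
low R (357.7481481481482, 172.93333333333334) [ 0.6328 -0.1956  0.1   ]
side ridge L [0.5545 0.1108 0.156 ]
side back L [0.396  0.1137 0.156 ]
side back R [ 0.3918 -0.1858  0.156 ]
side ridge R [ 0.5496 -0.1887  0.156 ]
side low L [0.6345 0.1085 0.1   ]
Lhead (array([0.61588188, 0.04598261, 0.16630813]), np.float64(0.0020889155027386678))
Rhead (array([ 0.61275176, -0.13493741,  0.16710512]), np.float64(0.0011478589802280397))
Lrim (array([0.59959987, 0.04515083, 0.14780733]), np.float64(0.007171504339876958))
Rrim (array([ 0.59568908, -0.13397954,  0.14762846]), np.float64(0.011620687729351035))
```

```bash
python3 - <<'E'
import numpy as np,cv2
d=np.load('c0.npz')
cv2.imwrite('pics/t3.png',np.hstack([cv2.resize(d['t'][165:205,245:285],None,fx=10,fy=10,interpolation=cv2.INTER_NEAREST),cv2.resize(d['t'][165:205,320:360],None,fx=10,fy=10,interpolation=cv2.INTER_NEAREST)])[:,:,::-1])
cv2.imwrite('pics/s3.png',np.hstack([cv2.resize(d['s'][180:220,235:275],None,fx=10,fy=10,interpolation=cv2.INTER_NEAREST),cv2.resize(d['s'][155:195,245:285],None,fx=10,fy=10,interpolation=cv2.INTER_NEAREST)])[:,:,::-1])
E
```

```text
(no output)
```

View pics/t3.png

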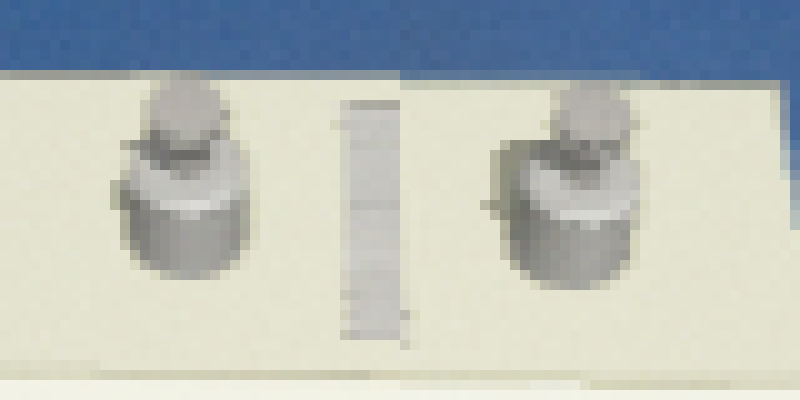

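View pics/s3.png

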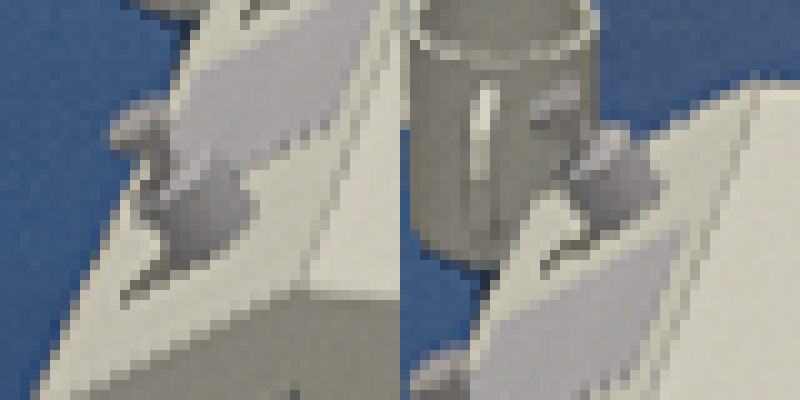

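```bash
python3 - <<'E'
from h import *
t=cam('top'); s=cam('side')
f=lambda u,v:(u/2.7+90-.3,v/2.7+80-.3)
g=lambda u,v:(u/4+140-.4,v/4+210-.4)
print('head top T',onz(t,*f(131,361),.072),'S',onz(s,*g(456,338),.072))
print('tri',tri(t,f(131,361),s,g(456,338)))
a=onz(t,138.3,222.2,.049);b=onz(t,147.3,263.6,.049);d=a-b;print('left edge',a,b,'yaw',np.degrees(np.arctan2(d[1],d[0])),np.linalg.norm(d))
# right-lower edge, z about .023 (bottom visible)
a=onz(t,147.6,220.2,.023);b=onz(t,156.7,261.5,.023);d=a-b;print('right edge',a,b,'yaw',np.degrees(np.arctan2(d[1],d[0])))
# side: top-near edge & bottom near edge
for z,p,q in((.023,(263.1,311.9),(308.5,308.8)),(.049,(262.3,299.9),(307.7,296.9))):
    a=onz(s,*p,z);b=onz(s,*q,z);d=a-b;print('side',z,a,b,'yaw',np.degrees(np.arctan2(d[1],d[0])))
cv2.imwrite('pics/m.png',np.hstack([cv2.resize(t['img'][200:270,120:170],None,fx=8,fy=8,interpolation=cv2.INTER_NEAREST),np.pad(cv2.resize(s['img'][285:330,240:315],None,fx=5,fy=5,interpolation=cv2.INTER_NEAREST),((0,335),(0,0),(0,0)))])[:,:,::-1])
# pin heads
for nm,p,q in(('L',(263.1,174.5),(235+13.8-.5,180+12.4-.5)),('R',(325+0+34.3-.5-20+0,0),(0,0))):
    if nm=='L': print(tri(t,p,s,q))
print(tri(t,(320+19.2-.5,165+8+3-.5),s,(245+15.3-.5,155+10-.5)))
E
```

```text
head top T [0.53687229 0.37123627 0.072     ] S [0.53813419 0.36826541 0.072     ]
tri (array([0.53717812, 0.37057933, 0.07425468]), np.float64(0.0009483827335696341))
left edge [0.51523889 0.37802933 0.049     ] [0.40620434 0.35286298 0.049     ] yaw 12.99687620853691 0.1119011979346764
right edge [0.52176484 0.36126156 0.023     ] [0.41023465 0.33539589 0.023     ] yaw 13.056999188950364
side 0.023 [0.51352439 0.37564067 0.023     ] [0.40335361 0.34743838 0.023     ] yaw 14.358637830531965
side 0.049 [0.51797797 0.36123485 0.049     ] [0.40799107 0.33296578 0.049     ] yaw 14.414284752015938
(array([0.61728852, 0.04540429, 0.16786497]), np.float64(0.004552530238171953))
(array([ 0.61371891, -0.13389338,  0.17136036]), np.float64(0.0023951701546584842))
```

View pics/m.png

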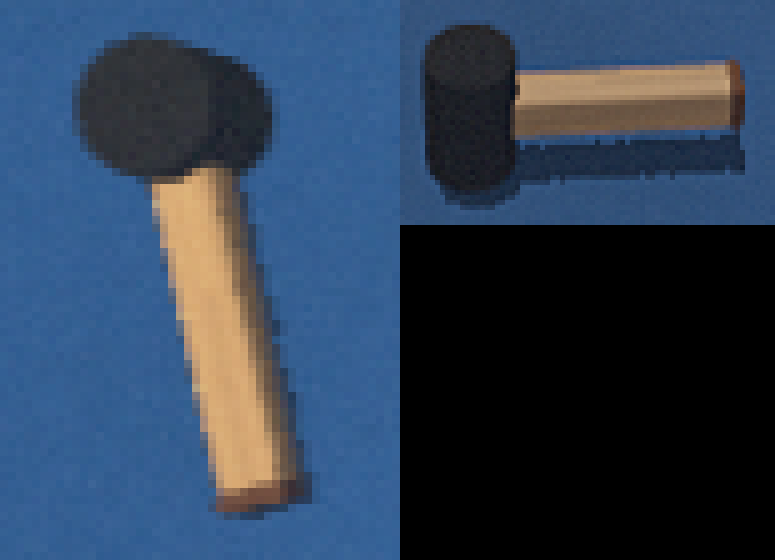

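```bash
cat >> h.py <<'E'
def Rtool(yaw,tilt):
    """tool x yawed, tool z tilted forward by tilt (deg) from down"""
    y,a=np.radians([yaw,tilt])
    zt=np.array([np.sin(a)*np.cos(y),np.sin(a)*np.sin(y),-np.cos(a)])
    yt=np.array([np.sin(y),-np.cos(y),0]); xt=np.cross(yt,zt)
    return np.c_[xt,yt,zt]
def row(P,Rt,P0=None,R0=None):
    st=read_state()
    if P0 is None:P0=st['tool_pos'];R0=R.from_rotvec(st['orientation']).as_matrix()
    d=R0.T@(np.array(P)-P0)/.5; w=R.from_matrix(R0.T@Rt).as_rotvec()/np.radians(45)
    return np.r_[d,w].round(4).tolist()
E
python3 - <<'E'
from h import *
t=cam('top')
print('purple head',onz(t,97,281.6,.072),onz(t,97,281.6,.09),'handle end',onz(t,50,279,.05))
print('big',onz(t,90+360/2.7,80+172/2.7,.09))
R1=Rtool(13.5,35)
st=read_state();R0=R.from_rotvec(st['orientation']).as_matrix();print(R0.round(3))
print('w1',row((.45,-.05,.42),R0))
print('w2 from w1',row((.398,.337,.29),R1,np.array((.45,-.05,.42)),R0))
E
```

```text
purple head [0.363085   0.47374925 0.072     ] [0.36474611 0.46622849 0.09      ] handle end [0.36918871 0.60529137 0.05      ]
big [0.71417697 0.14851103 0.09      ]
[[ 0.969  0.246 -0.   ]
 [ 0.246 -0.969  0.   ]
 [ 0.    -0.    -1.   ]]
w1 [0.8476, -0.8814, -0.0306, 0.0, 0.0, 0.0]
w2 from w1 [0.0898, -0.7757, 0.2601, -0.0053, 0.7778, 0.0162]
```

send_rows --pt "0.848 -0.881 -0.03 0 0 0 0" --pt "0.848 -0.881 -0.03 0 0 0 0" --pt "0.848 -0.881 -0.03 0 0 0 0" --pt "0.848 -0.881 -0.03 0 0 0 0" --pt "0.848 -0.881 -0.03 0 0 0 0" --pt "0.848 -0.881 -0.03 0 0 0 0" --pt "0.848 -0.881 -0.03 0 0 0 0" --pt "0.848 -0.881 -0.03 0 0 0 0" --pt "0.848 -0.881 -0.03 0 0 0 0" --pt "0.848 -0.881 -0.03 0 0 0 0" --pt "0.848 -0.881 -0.03 0 0 0 0" --pt "0.848 -0.881 -0.03 0 0 0 0" --pt "0.848 -0.881 -0.03 0 0 0 0" --pt "0.848 -0.881 -0.03 0 0 0 0" --grip_force 60

```text
t: 1.85
tool_pos: [0.4507, -0.0487, 0.4198]
orientation: [-3.117, -0.396, 0.0]
force: [-1.2, -0.3, 0.1]
opening: 0.0932
```

send_rows --pt "0.09 -0.775 0.26 -0.005 0.778 0.016 0" --pt "0.09 -0.775 0.26 -0.005 0.778 0.016 0" --pt "0.09 -0.775 0.26 -0.005 0.778 0.016 0" --pt "0.09 -0.775 0.26 -0.005 0.778 0.016 0" --pt "0.09 -0.775 0.26 -0.005 0.778 0.016 0" --pt "0.09 -0.775 0.26 -0.005 0.778 0.016 0" --pt "0.09 -0.775 0.26 -0.005 0.778 0.016 0" --pt "0.09 -0.775 0.26 -0.005 0.778 0.016 0" --pt "0.09 -0.775 0.26 -0.005 0.778 0.016 0" --pt "0.09 -0.775 0.26 -0.005 0.778 0.016 0" --pt "0.09 -0.775 0.26 -0.005 0.778 0.016 0" --pt "0.09 -0.775 0.26 -0.005 0.778 0.016 0"

```text
t: 3.05
tool_pos: [0.3994, 0.3348, 0.2905]
orientation: [-2.911, -0.341, -0.92]
force: [-0.9, -0.0, 0.1]
opening: 0.0929
```

```bash
python3 - <<'E'
from h import *
st=read_state();Rm=R.from_rotvec(st['orientation']).as_matrix();print(st['q'].round(3),st['tool_pos'],Rm.round(3)[:,2],Rtool(13.5,35)[:,2])
t=cam('top');s=cam('side')
cv2.imwrite('pics/p1.png',np.hstack([t['img'][130:330,30:280],s['img'][200:400,180:430]])[:,:,::-1])
G=np.array([.4913,.3595,.036]);R1=Rtool(13.5,35)
print(row(G-.167*R1[:,2],R1))
E
```

```text
[ 0.693 -0.23   2.117 -0.391  0.733  2.253] [0.39940709 0.33484841 0.29050194] [ 0.559  0.133 -0.818] [ 0.55772847  0.13389876 -0.81915204]
[-0.1366, -0.0044, 0.1921, 0.0012, -0.0021, -0.0027]
```

View pics/p1.png

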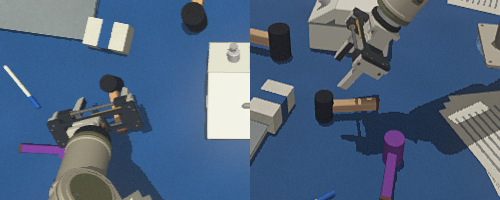

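The gripper straddles the small mallet's handle in both views (head at about (110,83) in the left half), and the purple mallet is clear. Descending straight down.

send_rows --pt "-0.068 -0.002 0.096 0 0 0 0" --pt "-0.1366 -0.0044 0.192 0.001 -0.002 -0.003 0" --pt "-0.1366 -0.0044 0.192 0.001 -0.002 -0.003 0" --pt "-0.1366 -0.0044 0.192 0.001 -0.002 -0.003 0" --pt "-0.1366 -0.0044 0.192 0.001 -0.002 -0.003 0"

```text
t: 3.65
tool_pos: [0.3978, 0.3381, 0.1729]
orientation: [-2.91, -0.347, -0.917]
force: [0.2, 0.3, 0.4]
opening: 0.0929
```

```bash
python3 - <<'E'
from h import *
st=read_state();print(st['tool_pos'],st['force'])
Rm=R.from_rotvec(st['orientation']).as_matrix();print('grasp pt',st['tool_pos']+.167*Rm[:,2])
t=cam('top');s=cam('side')
cv2.imwrite('pics/p2.png',cv2.resize(np.hstack([t['img'][180:290,90:200],s['img'][230:340,220:360]]),None,fx=3,fy=3)[:,:,::-1])
E
```

```text
[0.39779067 0.33813625 0.17293011] [0.2457435  0.31302636 0.42852803]
grasp pt [0.4908359  0.36057278 0.03607915]
```

View pics/p2.png

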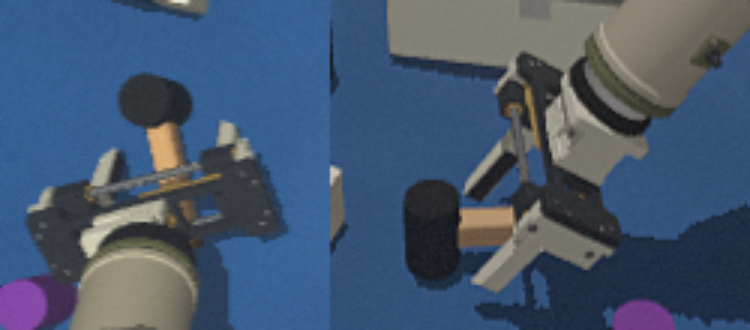

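send_rows --pt "0 0 0 0 0 0 1" --pt "0 0 0 0 0 0 1" --pt "0 0 0 0 0 0 1" --pt "0 0 0 0 0 0 1" --pt "0 0 0 0 0 0 1" --pt "0 0 0 0 0 0 1" --pt "0 0 0 0 0 0 1" --pt "0 0 0 0 0 0 1" --pt "0 0 0 0 0 0 1" --pt "0 0 0 0 0 0 1" --grip_force 60

```text
t: 4.75
tool_pos: [0.397, 0.3384, 0.1719]
orientation: [-2.91, -0.349, -0.915]
force: [0.2, 0.2, 0.0]
opening: 0.0216
```

```bash
cat >> h.py <<'E'
import json,os
YC=-0.9
SO=np.array([.594,-.041,.128])
def RM(yaw,tilt):
    return R.from_euler('ZY',[yaw,tilt],degrees=True).as_matrix()
RS=RM(YC,35)
if os.path.exists('grasp.json'):
    g_=json.load(open('grasp.json')); RT0=np.array(g_['R']);PT0=np.array(g_['P'])
    # mallet frame at grasp
    x=RT0[:,1]; yw=np.degrees(np.arctan2(x[0],-x[1]))
    RM0=RM(yw,0); PM0=np.array([.537,.3705,0.])
    # mallet y aligned to the pads: put handle axis through grasp point laterally
    gp=PT0+.167*RT0[:,2]; off=RM0.T@(gp-PM0); PM0=PM0+RM0[:,1]*off[1]
    Rmt=RM0.T@RT0; pmt=RM0.T@(PT0-PM0)   # tool in mallet frame
def tool_for(Pm,Rm): return Pm+Rm@pmt, Rm@Rmt
def mallet_now():
    st=read_state();Rt=R.from_rotvec(st['orientation']).as_matrix()
    Rm=Rt@Rmt.T; return st['tool_pos']-Rm@pmt,Rm
PIN={'L':(-.004,.087,.045),'R':(-.008,-.093,.0465)}
def strike(pin,h,dx=.006,dtilt=0):
    """mallet face centre at height h above face over pin"""
    a=PIN[pin]; return SO+RS@np.array([a[0]+dx,a[1],h]), RM(YC,35+dtilt)
E
python3 - <<'E'
import json
from plant import read_state
from scipy.spatial.transform import Rotation as R
st=read_state(); json.dump({'R':R.from_rotvec(st['orientation']).as_matrix().tolist(),'P':st['tool_pos'].tolist()},open('grasp.json','w'))
from h import *
print('yaw',yw,'off',off,'PM0',PM0,'pmt',pmt,'tilt',np.degrees(np.arccos(-RT0[2,2])))
A=PT0+[0,0,.2]
print('lift',row(A,RT0))
P,Rt=tool_for(*strike('L',.100)); print(P,Rt.round(3)); print('hover',row(P,Rt,A,RT0))
E
```

```text
yaw 13.652034476688144 off [-0.0479928   0.00179829  0.03492522] PM0 [0.53657556 0.37224748 0.        ] pmt [-1.43576770e-01  8.24862000e-05  1.71865703e-01] tilt 34.91491415238872
lift [0.2289, 0.0002, -0.328, 0.0, 0.0, 0.0]
[0.63532576 0.04544403 0.43190445] [[ 1.    -0.015 -0.001]
 [-0.015 -1.    -0.   ]
 [-0.001  0.    -1.   ]]
hover [0.3348, 0.682, 0.0878, -0.098, -0.7737, 0.313]
```

send_rows --pt "0.04 0 -0.057 0 0 0 1" --pt "0.097 0 -0.139 0 0 0 1" --pt "0.154 0 -0.221 0 0 0 1" --pt "0.21 0 -0.3 0 0 0 1" --pt "0.229 0 -0.328 0 0 0 1" --pt "0.229 0 -0.328 0 0 0 1"

```text
t: 5.35
tool_pos: [0.3976, 0.3391, 0.3759]
orientation: [-2.905, -0.347, -0.922]
force: [-0.3, -0.0, -3.6]
opening: 0.0216
```

```bash
python3 - <<'E'
from h import *
st=read_state();print(st['tool_pos'],st['force'],st['opening'])
Pm,Rm=mallet_now();print(Pm,Rm.round(3))
t=cam('top');s=cam('side')
im=s['img'].copy()
pts=np.array([[0,0,0],[0,0,.072],[-.135,0,.036],[-.135,0,.049],[.023,0,.072],[-.023,0,0]])
for p in proj(s,Pm+pts@Rm.T): cv2.circle(im,tuple(int(round(v)) for v in p),1,(255,0,0),-1)
cv2.imwrite('pics/l1.png',cv2.resize(np.hstack([t['img'][160:300,80:220],im[160:300,200:340]]),None,fx=2.8,fy=2.8)[:,:,::-1])
P,Rt=tool_for(*strike('L',.100)); print(row(P,Rt))
E
```

```text
[0.39762498 0.33906816 0.37586055] [-0.25581225 -0.035016   -3.58934989] 0.021631956508889476
[0.53798662 0.37355808 0.20480158] [[ 0.972 -0.236 -0.005]
 [ 0.236  0.972 -0.004]
 [ 0.006  0.003  1.   ]]
[0.3379, 0.6816, 0.0853, -0.0962, -0.7706, 0.3128]
```

View pics/l1.png

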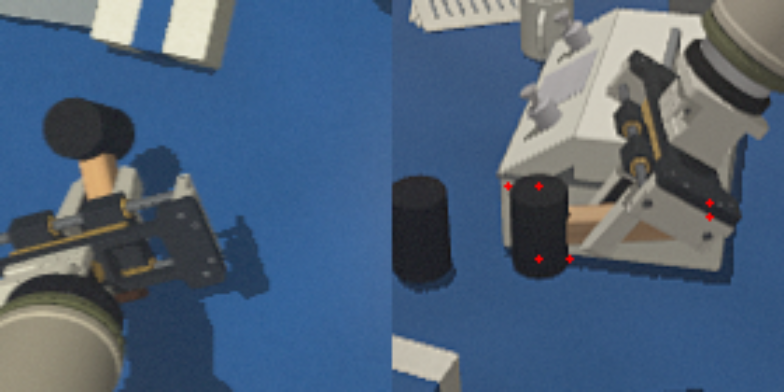

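The mallet is lifted and held: the projected model points (head top (539,186), face (539,259)) fall on the head. Moving to hover above the left pin.

send_rows --pt "0.338 0.682 0.085 -0.096 -0.771 0.313 1" --pt "0.338 0.682 0.085 -0.096 -0.771 0.313 1" --pt "0.338 0.682 0.085 -0.096 -0.771 0.313 1" --pt "0.338 0.682 0.085 -0.096 -0.771 0.313 1" --pt "0.338 0.682 0.085 -0.096 -0.771 0.313 1" --pt "0.338 0.682 0.085 -0.096 -0.771 0.313 1" --pt "0.338 0.682 0.085 -0.096 -0.771 0.313 1" --pt "0.338 0.682 0.085 -0.096 -0.771 0.313 1" --pt "0.338 0.682 0.085 -0.096 -0.771 0.313 1" --pt "0.338 0.682 0.085 -0.096 -0.771 0.313 1" --pt "0.338 0.682 0.085 -0.096 -0.771 0.313 1" --pt "0.338 0.682 0.085 -0.096 -0.771 0.313 1"

```text
t: 6.65
tool_pos: [0.6351, 0.0468, 0.4327]
orientation: [-3.14, 0.021, 0.003]
force: [-0.3, 0.2, -3.5]
opening: 0.0217
```

```bash
cat > look.py <<'E'
from h import *
import sys
n=sys.argv[1]; ann=len(sys.argv)>2
st=read_state();print(st['t'],st['tool_pos'].round(4),st['force'].round(2),st['opening'])
Pm,Rm=mallet_now()
q=RS.T@(Pm-SO);print('face in shoulder',q.round(4),'angle',np.degrees(np.arccos(Rm[:,2]@RS[:,2])).round(2), 'yaw err', np.degrees(np.arcsin(Rm[:,1]@RS[:,0])).round(2))
t=cam('top');s=cam('side')
np.savez(n+'.npz',t=t['img'],s=s['img'])
def ann_(c):
    im=cv2.resize(c['img'],None,fx=5,fy=5,interpolation=cv2.INTER_CUBIC)
    if ann:
        def dot(p,col):
            for a in proj(c,p): cv2.circle(im,(int(a[0]*5+2),int(a[1]*5+2)),2,col,-1)
        th=np.linspace(0,2*np.pi,24)
        for z in(0,.072): dot(Pm+np.c_[.023*np.cos(th),.023*np.sin(th),0*th+z]@Rm.T,(255,0,0))
        dot(Pm+np.array([[-.135,y,z] for y in(-.011,.011) for z in(.023,.049)])@Rm.T,(255,255,0))
        for a in PIN.values(): dot(SO+np.c_[a[0]+.01*np.cos(th),a[1]+.01*np.sin(th),0*th+a[2]]@RS.T,(0,255,0))
    return im
a=ann_(t)[5*120:5*230,5*240:5*370]; b=ann_(s)[5*130:5*250,5*215:5*335]
b=cv2.resize(b,(int(b.shape[1]*a.shape[0]/b.shape[0]),a.shape[0])); o=np.hstack([a,b]); k=799/o.shape[1]
cv2.imwrite(f'pics/{n}.png',cv2.resize(o,None,fx=k,fy=k,interpolation=cv2.INTER_AREA)[:,:,::-1])
E
python3 look.py hov1 a
```

```text
6.65 [0.6351 0.0468 0.4327] [-0.27  0.24 -3.54] 0.021731329869961562
face in shoulder [0.0013 0.0888 0.1005] angle 0.03 yaw err -0.15
```

View pics/hov1.png

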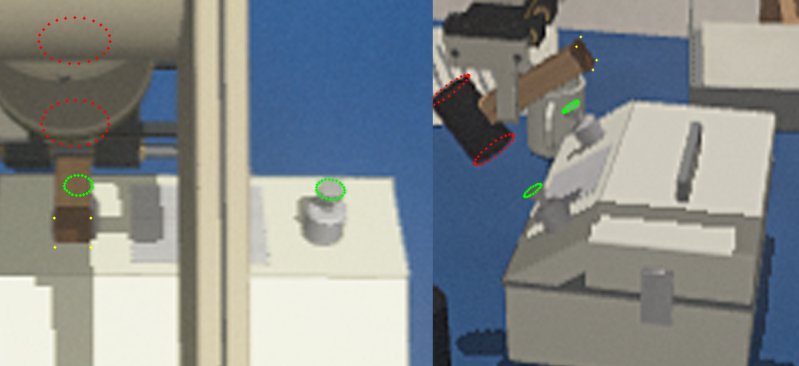

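The model overlay (red) sits on the held mallet and the green rings sit on the pin heads. First blow on the left pin: brisk, with a limited end point.

send_rows --pt "-0.034 0 0.049 0 0 0 1" --pt "-0.0556 0 0.0794 0 0 0 1" --pt "-0.0717 0 0.1024 0 0 0 1" --pt "-0.0717 0 0.1024 0 0 0 1"

```text
t: 7.15
tool_pos: [0.599, 0.047, 0.3823]
orientation: [-3.14, 0.022, 0.0]
force: [-0.6, -0.1, -2.9]
opening: 0.0215
```

```bash
python3 look.py st1 a
```

```text
7.15 [0.599  0.047  0.3823] [-0.57 -0.09 -2.85] 0.02152802857963586
face in shoulder [0.0009 0.0883 0.0387] angle 0.09 yaw err -0.12
```

View pics/st1.png

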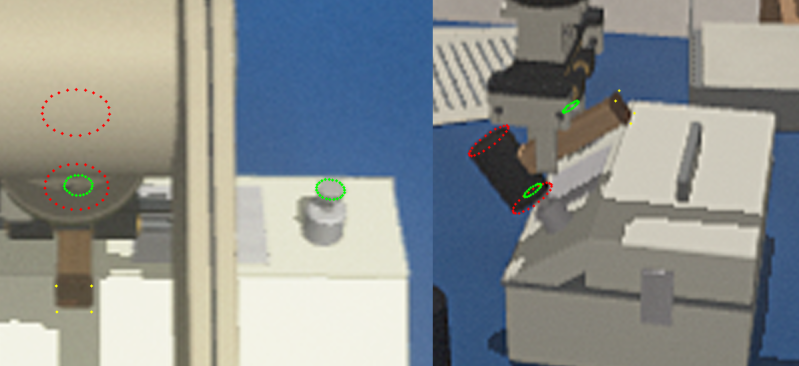

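```bash
python3 - <<'E'
import numpy as np,cv2
a=np.load('st1.npz')['s'][165:215,225:275]; b=np.load('hov1.npz')['s'][165:215,225:275]
cv2.imwrite('pics/st1z.png',np.hstack([cv2.resize(x,None,fx=8,fy=8,interpolation=cv2.INTER_CUBIC) for x in(b,a)])[:,:,::-1])
E
```

```text
(no output)
```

View pics/st1z.png

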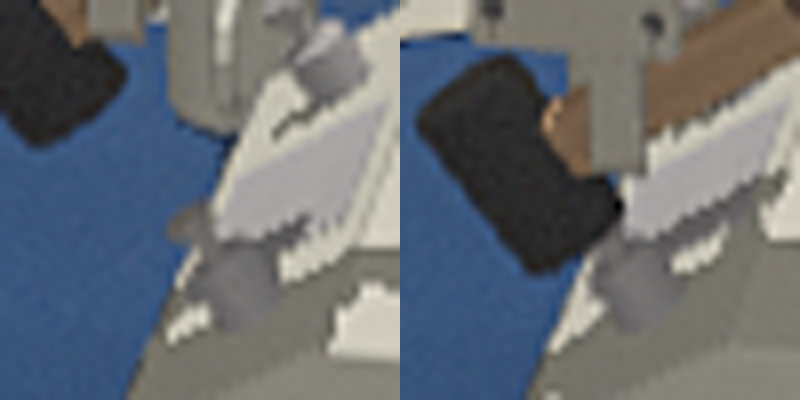

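The overlay matches and the face has pushed the left pin about 6 mm with almost no residual force, so it is not seated. Second blow goes deeper.

send_rows --pt "0.0275 0 -0.0393 0 0 0 1" --pt "0.01 0 -0.0143 0 0 0 1" --pt "-0.0065 0 0.0093 0 0 0 1" --pt "-0.0065 0 0.0093 0 0 0 1"

```text
t: 7.65
tool_pos: [0.5967, 0.0465, 0.3781]
orientation: [-3.14, 0.023, -0.001]
force: [0.2, 0.4, -3.0]
opening: 0.0219
```

```bash
python3 look.py st2 a;  python3 - <<'E'
import numpy as np,cv2
a=np.load('st1.npz')['s'][165:215,225:275]; b=np.load('st2.npz')['s'][165:215,225:275]
cv2.imwrite('pics/st2z.png',np.hstack([cv2.resize(x,None,fx=8,fy=8,interpolation=cv2.INTER_CUBIC) for x in(a,b)])[:,:,::-1])
E
```

```text
7.65 [0.5967 0.0465 0.3781] [ 0.17  0.38 -3.01] 0.021908234199578335
face in shoulder [0.0016 0.0878 0.0341] angle 0.13 yaw err -0.08
```

View pics/st2z.png

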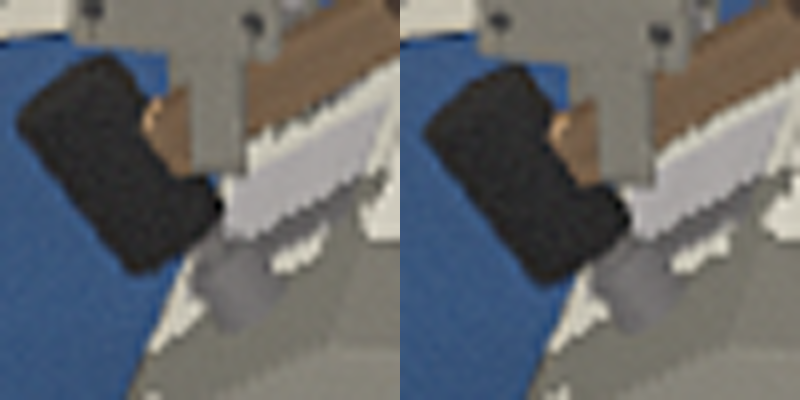

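send_rows --pt "0.0275 0 -0.0393 0 0 0 1" --pt "0.0126 0 -0.018 0 0 0 1" --pt "-0.0034 0 0.0049 0 0 0 1"

```text
t: 8.05
tool_pos: [0.5961, 0.0463, 0.3777]
orientation: [-3.14, 0.024, -0.006]
force: [-0.4, 0.1, -4.4]
opening: 0.0218
```

send_rows --pt "0 0 0 0 0 0 1"

```text
t: 8.15
tool_pos: [0.5952, 0.0464, 0.3762]
orientation: [-3.14, 0.023, -0.002]
force: [0.3, 0.4, -3.3]
opening: 0.0217
```

```bash
python3 look.py st3 a;  python3 - <<'E'
import numpy as np,cv2
a=np.load('st2.npz')['s'][165:215,225:275]; b=np.load('st3.npz')['s'][165:215,225:275]
cv2.imwrite('pics/st3z.png',np.hstack([cv2.resize(x,None,fx=8,fy=8,interpolation=cv2.INTER_CUBIC) for x in(a,b)])[:,:,::-1])
E
```

```text
8.15 [0.5952 0.0464 0.3762] [ 0.32  0.44 -3.25] 0.021742680122083892
face in shoulder [0.0016 0.0877 0.0318] angle 0.18 yaw err -0.08
```

View pics/st3z.png

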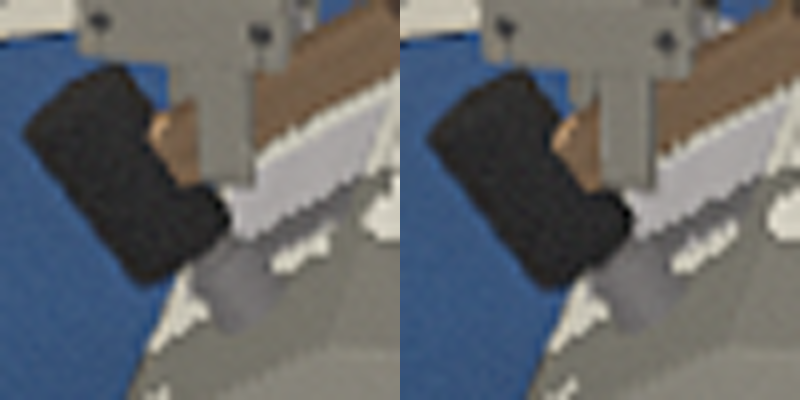

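send_rows --pt "0.045 0 -0.065 0 0 0 1" --pt "0.057 0 -0.082 0 0 0 1" --pt "0.057 0 -0.082 0 0 0 1"

```text
t: 8.55
tool_pos: [0.6249, 0.0458, 0.4195]
orientation: [-3.14, 0.024, -0.009]
force: [0.2, -0.3, -3.4]
opening: 0.0217
```

```bash
python3 look.py rt1 a;  python3 - <<'E'
import numpy as np,cv2
a=np.load('hov1.npz')['s'][165:215,225:275]; b=np.load('rt1.npz')['s'][165:215,225:275]
cv2.imwrite('pics/rt1z.png',np.hstack([cv2.resize(x,None,fx=8,fy=8,interpolation=cv2.INTER_CUBIC) for x in(a,b)])[:,:,::-1])
E
```

```text
8.55 [0.6249 0.0458 0.4195] [ 0.22 -0.27 -3.39] 0.021682269618035762
face in shoulder [0.0018 0.0876 0.0849] angle 0.42 yaw err -0.07
```

View pics/rt1z.png

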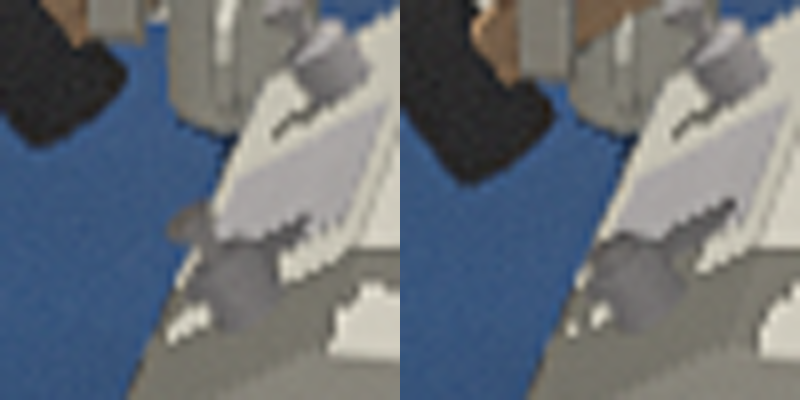

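View pics/rt1.png

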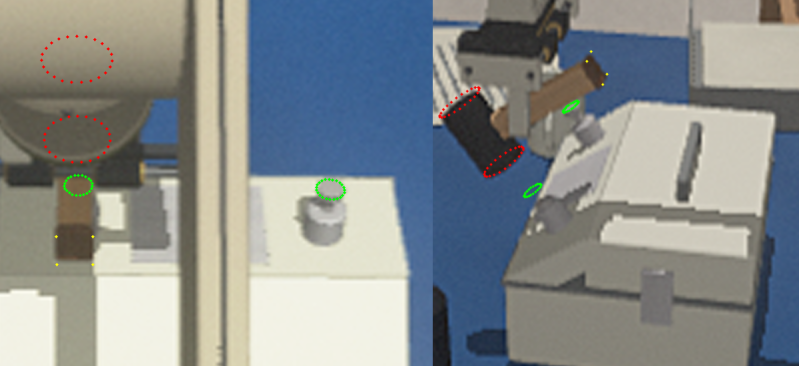

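The left pin head has moved from crop (190,222) to about (610,240), almost down to its rim. The mallet overlay still matches, so no turn in the grip. One more blow, slightly deeper, and I'll check for a stop reaction.

send_rows --pt "-0.0287 0 0.041 0 0 0 1" --pt "-0.047 0 0.0672 0 0 0 1" --pt "-0.0637 0 0.0909 0 0 0 1"

```text
t: 8.95
tool_pos: [0.5922, 0.0465, 0.3744]
orientation: [-3.14, 0.023, -0.013]
force: [1.5, -0.4, 56.5]
opening: 0.0216
```

send_rows --pt "0 0 0 0 0 0 1"

```text
t: 9.05
tool_pos: [0.5923, 0.0465, 0.3748]
orientation: [-3.14, 0.023, -0.015]
force: [3.4, -0.1, 11.1]
opening: 0.0218
```

```bash
python3 look.py st4 a;  python3 - <<'E'
import numpy as np,cv2
a=np.load('st3.npz')['s'][165:215,225:275]; b=np.load('st4.npz')['s'][165:215,225:275]
cv2.imwrite('pics/st4z.png',np.hstack([cv2.resize(x,None,fx=8,fy=8,interpolation=cv2.INTER_CUBIC) for x in(a,b)])[:,:,::-1])
E
```

```text
9.05 [0.5923 0.0465 0.3748] [ 3.38 -0.11 11.11] 0.021771625602230758
face in shoulder [0.0013 0.0878 0.0301] angle 0.63 yaw err -0.08
```

View pics/st4z.png

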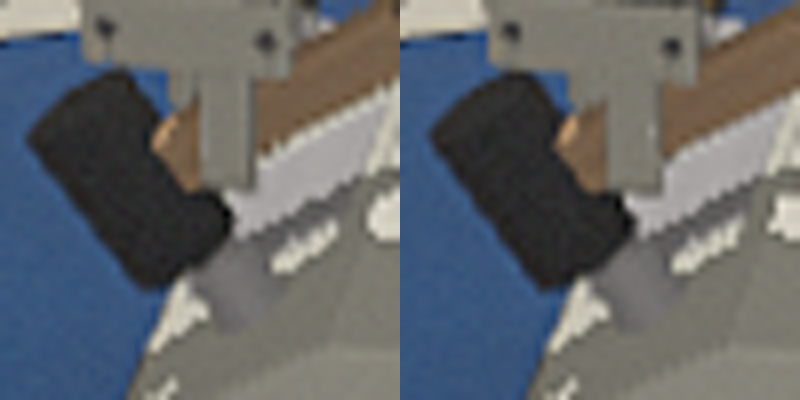

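A 60 N peak means a hard stop, since an unseated pin could only give about 12 N. So the left pin is seated at face height of about 30 mm. Retreating to check the pin and the mallet's angle in the grip.

send_rows --pt "0.045 0 -0.065 0 0 0 1" --pt "0.08 0 -0.115 0 0 0 1" --pt "0.08 0 -0.115 0 0 0 1"

```text
t: 9.45
tool_pos: [0.633, 0.0456, 0.4323]
orientation: [-3.14, 0.024, -0.011]
force: [-0.1, -0.4, -3.3]
opening: 0.0215
```

```bash
python3 look.py rt2 a;  python3 - <<'E'
import numpy as np,cv2
a=np.load('rt1.npz')['s'][165:215,225:275]; b=np.load('rt2.npz')['s'][165:215,225:275]
cv2.imwrite('pics/rt2z.png',np.hstack([cv2.resize(x,None,fx=8,fy=8,interpolation=cv2.INTER_CUBIC) for x in(a,b)])[:,:,::-1])
E
```

```text
9.45 [0.633  0.0456 0.4323] [-0.09 -0.35 -3.34] 0.02150590835836608
face in shoulder [0.0013 0.0875 0.1002] angle 0.48 yaw err -0.07
```

View pics/rt2z.png

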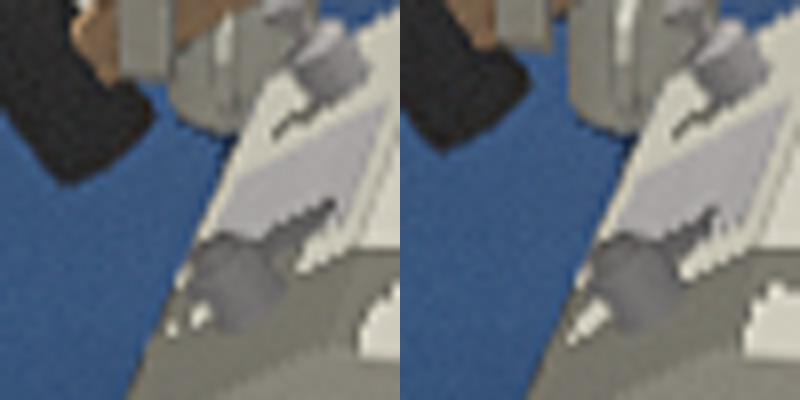

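View pics/rt2.png

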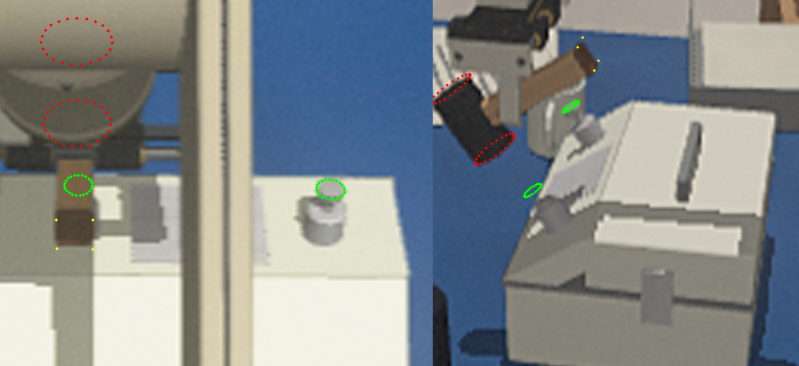

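Left pin head rests on its rim (crop (620,245)), and the overlay shows the mallet still square. Moving to the right pin.

```bash
python3 - <<'E'
from h import *
print(row(*tool_for(*strike('R',.100))))
E
```

```text
[0.0012, 0.3605, -0.0134, -0.0022, -0.0012, 0.0005]
```

send_rows --pt "0.001 0.08 -0.013 0 0 0 1" --pt "0.001 0.16 -0.013 0 0 0 1" --pt "0.001 0.24 -0.013 0 0 0 1" --pt "0.001 0.31 -0.013 0 0 0 1" --pt "0.001 0.36 -0.013 -0.002 -0.001 0 1" --pt "0.001 0.36 -0.013 -0.002 -0.001 0 1" --pt "0.001 0.36 -0.013 -0.002 -0.001 0 1"

```text
t: 10.25
tool_pos: [0.6285, -0.1345, 0.4325]
orientation: [-3.14, 0.026, 0.006]
force: [0.4, -0.0, -3.8]
opening: 0.0222
```

```bash
python3 look.py hov2 a;  python3 - <<'E'
import numpy as np,cv2
a=np.load('hov2.npz')['t'][165:205,245:285]; b=np.load('hov2.npz')['s'][145:195,235:285]; c=np.load('hov2.npz')['s'][175:225,225:275]
cv2.imwrite('pics/hov2z.png',np.hstack([cv2.resize(x,(260,260),interpolation=cv2.INTER_CUBIC) for x in(a,b,c)])[:,:,::-1])
E
```

```text
10.25 [ 0.6285 -0.1345  0.4325] [ 0.36 -0.03 -3.76] 0.022245799254398013
face in shoulder [-0.0021 -0.0926  0.0978] angle 0.18 yaw err -0.01
```

View pics/hov2.png

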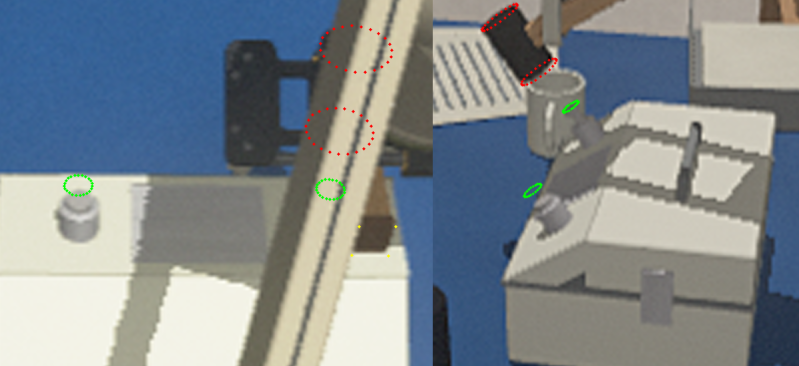

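View pics/hov2z.png

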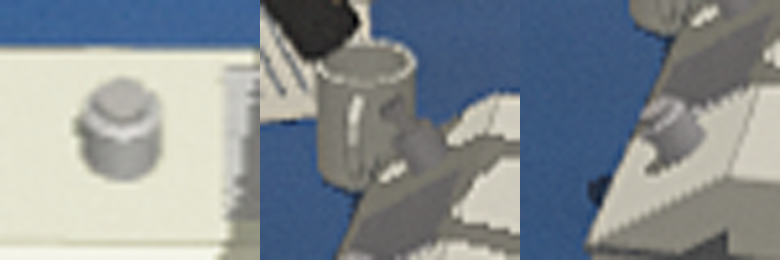

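Left pin head lies on its rim in the top view (panel 1), with the mallet square above the right pin. First blow on the right pin.

send_rows --pt "-0.032 0 0.0459 0 0 0 1" --pt "-0.0505 0 0.0721 0 0 0 1" --pt "-0.0665 0 0.095 0 0 0 1"

```text
t: 10.65
tool_pos: [0.5956, -0.1322, 0.3864]
orientation: [-3.141, 0.021, 0.002]
force: [1.3, 2.0, 8.3]
opening: 0.0215
```

send_rows --pt "0 0 0 0 0 0 1"

```text
t: 10.75
tool_pos: [0.5954, -0.1323, 0.3862]
orientation: [-3.141, 0.021, 0.003]
force: [-0.1, 0.8, -2.9]
opening: 0.0217
```

```bash
python3 look.py sr1 a;  python3 - <<'E'
import numpy as np,cv2
a=np.load('hov2.npz')['s'][145:195,235:285]; b=np.load('sr1.npz')['s'][145:195,235:285]
cv2.imwrite('pics/sr1z.png',np.hstack([cv2.resize(x,None,fx=8,fy=8,interpolation=cv2.INTER_CUBIC) for x in(a,b)])[:,:,::-1])
E
```

```text
10.75 [ 0.5954 -0.1323  0.3862] [-0.05  0.76 -2.88] 0.0217251773504984
face in shoulder [-0.0023 -0.0911  0.0411] angle 0.05 yaw err -0.12
```

View pics/sr1z.png

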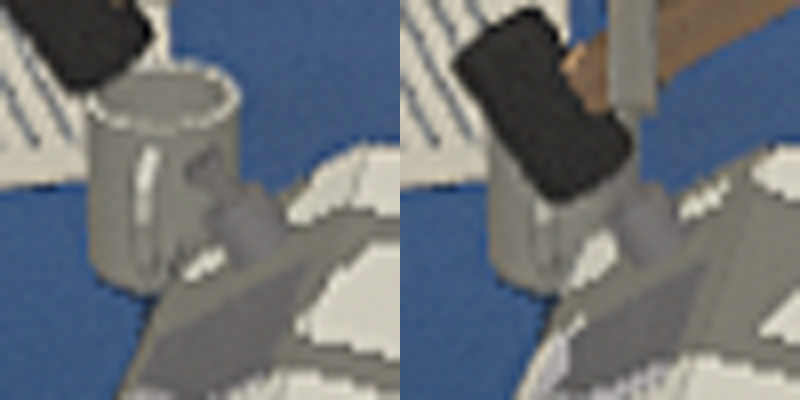

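send_rows --pt "0.0275 0 -0.0393 0 0 0 1" --pt "0.0115 0 -0.0164 0 0 0 1" --pt "-0.0046 0 0.0066 0 0 0 1"

```text
t: 11.15
tool_pos: [0.5949, -0.1334, 0.3861]
orientation: [3.14, -0.022, 0.005]
force: [-0.3, 0.9, -3.6]
opening: 0.0216
```

send_rows --pt "0 0 0 0 0 0 1"

```text
t: 11.25
tool_pos: [0.5938, -0.1334, 0.3839]
orientation: [3.141, -0.023, -0.001]
force: [0.2, 0.4, -2.9]
opening: 0.0215
```

```bash
python3 look.py sr2 a
```

```text
11.25 [ 0.5938 -0.1334  0.3839] [ 0.24  0.44 -2.92] 0.021478736625965614
face in shoulder [-0.002  -0.0925  0.0386] angle 0.05 yaw err -0.04
```

send_rows --pt "0.0275 0 -0.0393 0 0 0 1" --pt "0.0115 0 -0.0164 0 0 0 1" --pt "-0.0046 0 0.0066 0 0 0 1"

```text
t: 11.65
tool_pos: [0.5926, -0.1337, 0.3829]
orientation: [3.14, -0.023, 0.005]
force: [0.6, 0.2, 3.6]
opening: 0.0215
```

send_rows --pt "0 0 0 0 0 0 1"

```text
t: 11.75
tool_pos: [0.5916, -0.1337, 0.3809]
orientation: [3.141, -0.023, -0.0]
force: [0.0, 0.1, -3.1]
opening: 0.0219
```

```bash
python3 look.py sr3 a;  python3 - <<'E'
import numpy as np,cv2
a=np.load('sr1.npz')['s'][145:195,235:285]; b=np.load('sr3.npz')['s'][145:195,235:285]
cv2.imwrite('pics/sr3z.png',np.hstack([cv2.resize(x,None,fx=8,fy=8,interpolation=cv2.INTER_CUBIC) for x in(a,b)])[:,:,::-1])
E
```

```text
11.75 [ 0.5916 -0.1337  0.3809] [ 0.02  0.09 -3.09] 0.021915788039560128
face in shoulder [-0.0021 -0.0928  0.035 ] angle 0.07 yaw err -0.02
```

View pics/sr3z.png

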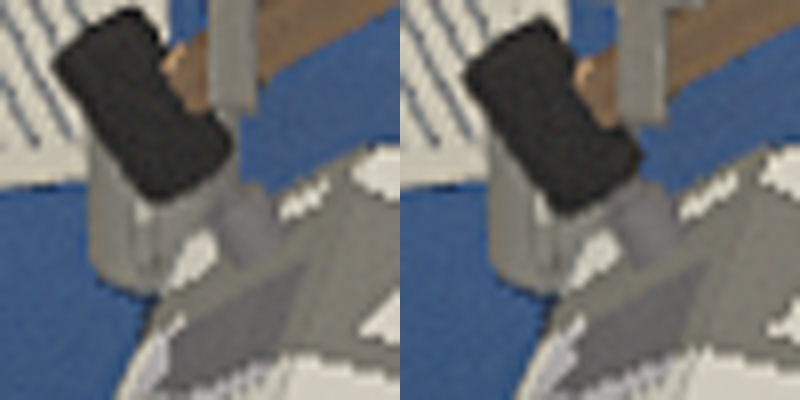

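send_rows --pt "0.0275 0 -0.0393 0 0 0 1" --pt "0.0115 0 -0.0164 0 0 0 1" --pt "-0.0035 0 0.005 0 0 0 1"

```text
t: 12.15
tool_pos: [0.5908, -0.1337, 0.3802]
orientation: [3.14, -0.023, 0.004]
force: [0.3, 0.2, 2.0]
opening: 0.0216
```

send_rows --pt "0 0 0 0 0 0 1"

```text
t: 12.25
tool_pos: [0.5898, -0.1337, 0.3784]
orientation: [3.141, -0.024, -0.001]
force: [-0.8, -0.3, -3.5]
opening: 0.0221
```

```bash
python3 look.py sr4 a
```

```text
12.25 [ 0.5898 -0.1337  0.3784] [-0.78 -0.26 -3.48] 0.022080159270435037
face in shoulder [-0.0021 -0.0928  0.0319] angle 0.05 yaw err -0.02
```

send_rows --pt "0.0275 0 -0.0393 0 0 0 1" --pt "0.0115 0 -0.0164 0 0 0 1" --pt "-0.003 0 0.0043 0 0 0 1"

```text
t: 12.65
tool_pos: [0.5892, -0.1337, 0.3779]
orientation: [3.141, -0.023, 0.004]
force: [0.0, -0.3, -2.4]
opening: 0.0217
```

send_rows --pt "0 0 0 0 0 0 1"

```text
t: 12.75
tool_pos: [0.5886, -0.1337, 0.3771]
orientation: [3.141, -0.024, 0.002]
force: [0.8, 0.3, -3.1]
opening: 0.0213
```

```bash
python3 look.py sr5 a;  python3 - <<'E'
import numpy as np,cv2
a=np.load('sr3.npz')['s'][145:195,235:285]; b=np.load('sr5.npz')['s'][145:195,235:285]
cv2.imwrite('pics/sr5z.png',np.hstack([cv2.resize(x,None,fx=8,fy=8,interpolation=cv2.INTER_CUBIC) for x in(a,b)])[:,:,::-1])
E
```

```text
12.75 [ 0.5886 -0.1337  0.3771] [ 0.77  0.31 -3.09] 0.02129007911574331
face in shoulder [-0.0021 -0.0929  0.0303] angle 0.15 yaw err -0.02
```

View pics/sr5z.png

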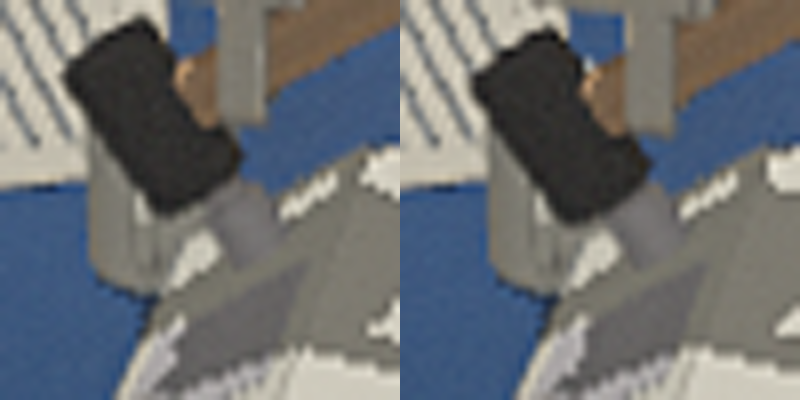

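send_rows --pt "0.0275 0 -0.0393 0 0 0 1" --pt "0.0115 0 -0.0164 0 0 0 1" --pt "-0.0025 0 0.0036 0 0 0 1"

```text
t: 13.15
tool_pos: [0.5879, -0.1337, 0.3758]
orientation: [3.141, -0.023, 0.003]
force: [-1.2, 0.5, 55.8]
opening: 0.0211
```

send_rows --pt "0 0 0 0 0 0 1"

```text
t: 13.25
tool_pos: [0.5875, -0.1337, 0.3759]
orientation: [3.141, -0.023, 0.004]
force: [2.9, -1.3, -1.6]
opening: 0.0217
```

```bash
python3 look.py sr6 a;  python3 - <<'E'
import numpy as np,cv2
a=np.load('sr5.npz')['s'][145:195,235:285]; b=np.load('sr6.npz')['s'][145:195,235:285]
cv2.imwrite('pics/sr6z.png',np.hstack([cv2.resize(x,None,fx=8,fy=8,interpolation=cv2.INTER_CUBIC) for x in(a,b)])[:,:,::-1])
E
```

```text
13.25 [ 0.5875 -0.1337  0.3759] [ 2.92 -1.31 -1.65] 0.02170408693551505
face in shoulder [-0.002  -0.093   0.0289] angle 0.22 yaw err -0.01
```

View pics/sr6z.png

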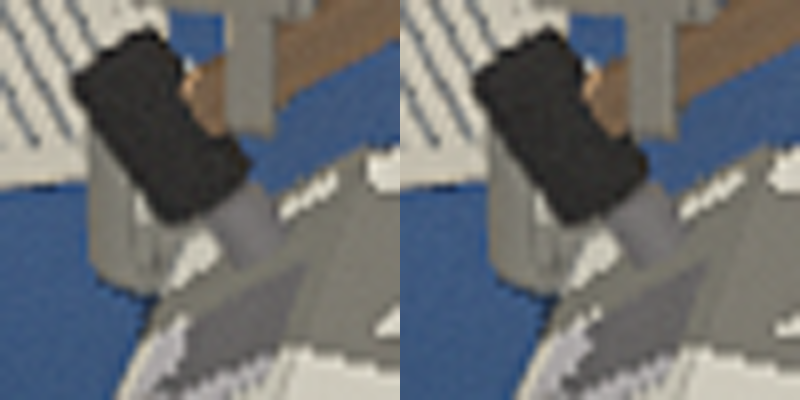

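The blow peaked at 59 N, so the right pin is on its hard stop at about 29 mm. Retreating and moving clear to check both pins.

send_rows --pt "0.045 0 -0.065 0 0 0 1" --pt "0.09 0 -0.14 0 0 0 1" --pt "0.09 -0.08 -0.14 0 0 0 1" --pt "0.09 -0.16 -0.14 0 0 0 1" --pt "0.09 -0.25 -0.14 0 0 0 1" --pt "0.09 -0.34 -0.14 0 0 0 1" --pt "0.09 -0.43 -0.14 0 0 0 1" --pt "0.09 -0.5 -0.14 0 0 0 1" --pt "0.09 -0.55 -0.14 0 0 0 1" --pt "0.09 -0.55 -0.14 0 0 0 1"

```text
t: 14.35
tool_pos: [0.6358, 0.1444, 0.4436]
orientation: [-3.141, 0.017, 0.004]
force: [-0.5, -0.7, -3.5]
opening: 0.0216
```

```bash
python3 look.py chk a;  python3 - <<'E'
from h import *
d=np.load('chk.npz'); i=np.load('c0.npz')
L=[d['t'][165:205,245:285],d['t'][165:205,320:360],d['s'][175:215,230:270],d['s'][150:190,245:285]]
M=[i['t'][165:205,245:285],i['t'][165:205,320:360],i['s'][175:215,230:270],i['s'][150:190,245:285]]
f=lambda l:np.hstack([cv2.resize(x,(200,200),interpolation=cv2.INTER_CUBIC) for x in l])
cv2.imwrite('pics/chkz.png',np.vstack([f(M),f(L)])[:,:,::-1])
# targets for return: mallet back to its start spot
P,Rt=tool_for(PM0+[0,0,.2],RM0); print('back above',row(P,Rt))
E
```

```text
14.35 [0.6358 0.1444 0.4436] [-0.48 -0.75 -3.5 ] 0.021635687747198994
face in shoulder [-0.0058  0.1863  0.1089] angle 0.11 yaw err -0.26
back above [-0.4833, -0.388, 0.1443, 0.0979, 0.7744, -0.3105]
```

View pics/chkz.png

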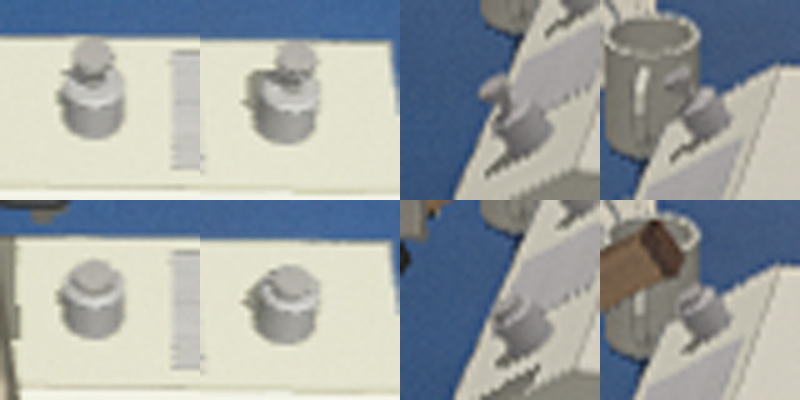

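View pics/chk.png

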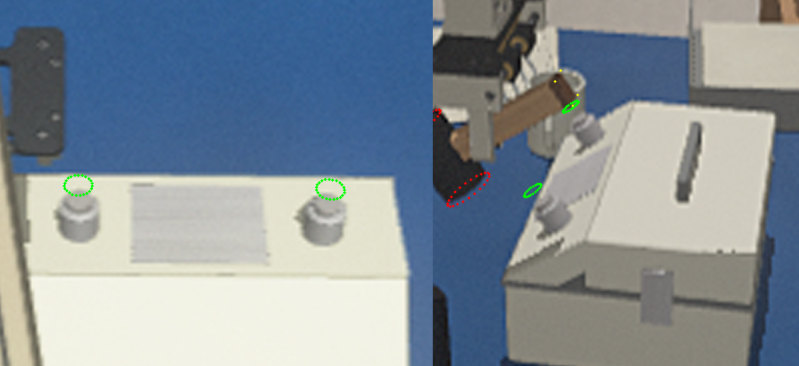

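```bash
python3 - <<'E'
from h import *
d=np.load('chk.npz'); 
L=[d['t'][168:198,248:278],d['t'][168:198,324:354]]
cv2.imwrite('pics/chky.png',np.hstack([cv2.resize(x,(390,390),interpolation=cv2.INTER_NEAREST) for x in L])[:,:,::-1])
i=np.load('c0.npz')
for nm,(u,v) in {'L':(263,0),'R':(339,0)}.items():
    for k in(i,d): print(nm,k['t'][168:198,u-1:u+2].mean((1,2)).round(0).astype(int).tolist())
for nm in 'LR':
  for h in(.029,.031,.035):
    c=cam('top') if 0 else None
E
```

```text
L [104, 104, 105, 107, 158, 173, 174, 175, 177, 177, 169, 148, 107, 142, 159, 191, 192, 212, 179, 158, 157, 158, 157, 158, 168, 221, 221, 220, 222, 220]
L [103, 104, 106, 104, 160, 220, 220, 220, 214, 178, 173, 175, 176, 178, 170, 145, 182, 213, 179, 156, 156, 156, 157, 156, 167, 220, 220, 221, 220, 220]
R [107, 106, 108, 107, 121, 165, 173, 176, 177, 179, 176, 133, 143, 127, 158, 165, 191, 193, 214, 177, 161, 161, 162, 161, 160, 181, 221, 222, 222, 222]
R [106, 107, 107, 109, 121, 188, 220, 220, 219, 220, 189, 175, 176, 177, 177, 175, 157, 185, 213, 177, 162, 161, 161, 160, 161, 181, 220, 220, 221, 220]
```

View pics/chky.png

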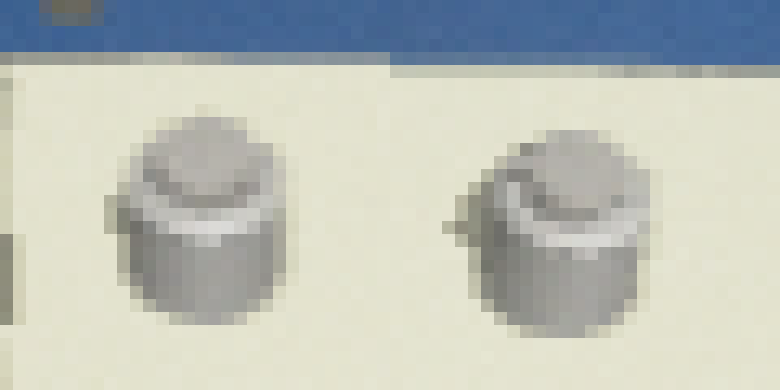

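Both pin heads sit on their rims: the head/rim dark band is 2 px from the rim highlight on both, against an obvious gap at the start. Taking the mallet back to its spot.

send_rows --pt "-0.483 -0.388 0.144 0.098 0.774 -0.31 1" --pt "-0.483 -0.388 0.144 0.098 0.774 -0.31 1" --pt "-0.483 -0.388 0.144 0.098 0.774 -0.31 1" --pt "-0.483 -0.388 0.144 0.098 0.774 -0.31 1" --pt "-0.483 -0.388 0.144 0.098 0.774 -0.31 1" --pt "-0.483 -0.388 0.144 0.098 0.774 -0.31 1" --pt "-0.483 -0.388 0.144 0.098 0.774 -0.31 1" --pt "-0.483 -0.388 0.144 0.098 0.774 -0.31 1" --pt "-0.483 -0.388 0.144 0.098 0.774 -0.31 1" --pt "-0.483 -0.388 0.144 0.098 0.774 -0.31 1" --pt "-0.483 -0.388 0.144 0.098 0.774 -0.31 1"

```text
t: 15.55
tool_pos: [0.3988, 0.3373, 0.3729]
orientation: [-2.911, -0.342, -0.918]
force: [-0.0, 0.5, -2.5]
opening: 0.0215
```

```bash
python3 - <<'E'
from h import *
st=read_state();print(st['tool_pos'],st['force'],st['opening'])
Pm,Rm=mallet_now();print(Pm,Rm.round(3)[:,2])
t=cam('top');s=cam('side')
im=cv2.resize(s['img'],None,fx=4,fy=4,interpolation=cv2.INTER_CUBIC)
th=np.linspace(0,2*np.pi,24)
for z in(0,.072):
    for p in proj(s,Pm+np.c_[.023*np.cos(th),.023*np.sin(th),0*th+z]@Rm.T): cv2.circle(im,(int(p[0]*4+2),int(p[1]*4+2)),2,(255,0,0),-1)
cv2.imwrite('pics/b1.png',im[4*190:4*300,4*200:4*340][:,:,::-1])
P,Rt=tool_for(PM0+[0,0,.03],RM0); print('30mm up',row(P,Rt))
P,Rt=tool_for(PM0+[0,0,.001],RM0); print('down',row(P,Rt))
E
```

```text
[0.3988284 0.3372717 0.3728675] [-0.04930601  0.50291922 -2.5410778 ] 0.021492827472244836
[0.53880216 0.37064089 0.20126925] [-0.002 -0.001  1.   ]
30mm up [-0.198, -0.0027, 0.2783, 0.0023, -0.0021, -0.0042]
down [-0.2313, -0.0027, 0.3258, 0.0023, -0.0021, -0.0042]
```

View pics/b1.png

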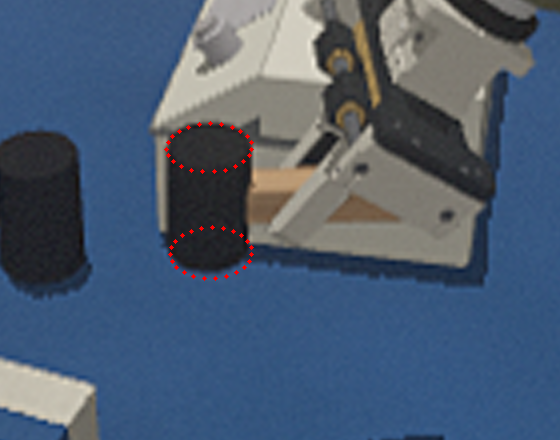

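The overlay fits within about 1 px and the mallet is upright. Lowering, slowly at the end.

send_rows --pt "-0.05 0 0.07 0 0 0 1" --pt "-0.1 -0.001 0.14 0.002 -0.002 -0.004 1" --pt "-0.15 -0.002 0.21 0.002 -0.002 -0.004 1" --pt "-0.198 -0.003 0.278 0.002 -0.002 -0.004 1" --pt "-0.21 -0.003 0.296 0.002 -0.002 -0.004 1" --pt "-0.222 -0.003 0.312 0.002 -0.002 -0.004 1" --pt "-0.228 -0.003 0.321 0.002 -0.002 -0.004 1" --pt "-0.2305 -0.003 0.3245 0.002 -0.002 -0.004 1" --pt "-0.2305 -0.003 0.3245 0.002 -0.002 -0.004 1"

```text
t: 16.55
tool_pos: [0.3968, 0.34, 0.1751]
orientation: [-2.907, -0.35, -0.918]
force: [-1.0, -0.1, -4.6]
opening: 0.0218
```

```bash
python3 - <<'E'
from h import *
st=read_state();print(st['tool_pos'],st['force'],st['wrist_torque'],st['opening'])
Pm,Rm=mallet_now();print(Pm,Rm.round(3)[:,2])
s=cam('side')
cv2.imwrite('pics/b2.png',cv2.resize(s['img'][270:340,225:325],None,fx=6,fy=6,interpolation=cv2.INTER_CUBIC)[:,:,::-1])
P,Rt=tool_for(PM0+[0,0,0],RM0); print('down',row(P,Rt))
E
```

```text
[0.39683553 0.33997435 0.17509892] [-1.03994477 -0.11158802 -4.62090817] [-0.16161648  0.72790403  0.02109807] 0.021785727746427237
[0.53669378 0.37429219 0.0035936 ] [-0.002 -0.002  1.   ]
down [-0.0038, 0.0031, 0.0052, -0.0024, -0.0031, 0.001]
```

View pics/b2.png

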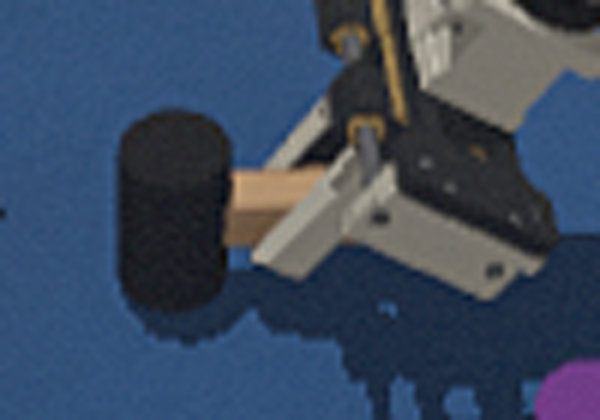

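send_rows --pt "-0.0015 0 0.002 0 0 0 1" --pt "-0.003 0 0.0041 0 0 0 1" --pt "-0.003 0 0.0041 0 0 0 1"

```text
t: 16.9
tool_pos: [0.3959, 0.3394, 0.171]
orientation: [-2.91, -0.351, -0.915]
force: [-1.0, 0.5, -4.3]
opening: 0.0214
```

send_rows --pt "-0.0006 0 0.0008 0 0 0 1" --pt "-0.0012 0 0.0016 0 0 0 1" --pt "-0.0012 0 0.0016 0 0 0 1"

```text
t: 17.2
tool_pos: [0.3959, 0.3393, 0.1698]
orientation: [-2.91, -0.351, -0.915]
force: [0.6, 1.3, -3.3]
opening: 0.0213
```

```bash
python3 - <<'E'
from h import *
st=read_state();print(st['tool_pos'],st['force'],st['wrist_torque'],st['opening'])
Pm,Rm=mallet_now();print(Pm,Rm.round(3)[:,2])
s=cam('side')
cv2.imwrite('pics/b3.png',cv2.resize(s['img'][280:330,235:275],None,fx=12,fy=12,interpolation=cv2.INTER_CUBIC)[:,:,::-1])
E
```

```text
[0.39592381 0.33930022 0.16983212] [ 0.6020616   1.33570854 -3.25364703] [-0.11786882  0.75425637 -0.00465839] 0.021255548536972313
[ 0.53539833  0.37331828 -0.002045  ] [0. 0. 1.]
```

View pics/b3.png

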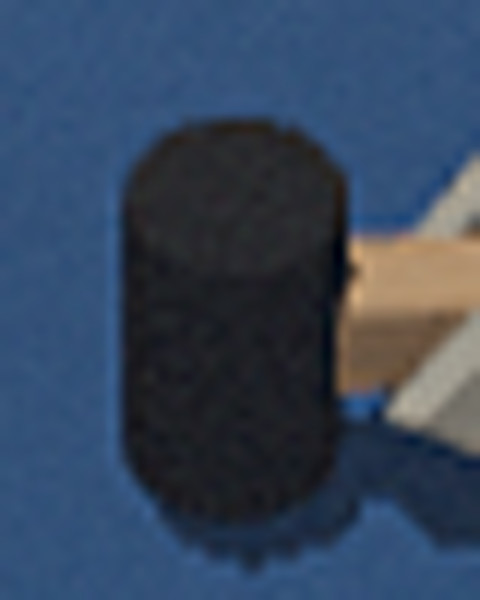

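send_rows --pt "-0.0006 0 0.0008 0 0 0 1" --pt "-0.0012 0 0.0016 0 0 0 1" --pt "-0.0012 0 0.0016 0 0 0 1"

```text
t: 17.55
tool_pos: [0.3962, 0.3396, 0.1696]
orientation: [-2.909, -0.351, -0.917]
force: [-3.8, -2.4, 4.4]
opening: 0.0216
```

```bash
python3 - <<'E'
from h import *
st=read_state();print(st['tool_pos'],st['force'],st['wrist_torque'],st['opening'])
E
```

```text
[0.39619976 0.3395574  0.16955081] [-3.80172145 -2.40270751  4.3642245 ] [-0.41445187  0.45788177 -0.20334817] 0.02164992109392214
```

The desk reaction is felt (about 8 N), so the head is on the desk. Releasing.

send_rows --pt "0 0 0 0 0 0 0.7" --pt "0 0 0 0 0 0 0.5" --pt "0 0 0 0 0 0 0.2" --pt "0 0 0 0 0 0 0" --pt "0 0 0 0 0 0 0" --pt "0 0 0 0 0 0 0" --pt "0 0 0 0 0 0 0"

```text
t: 18.25
tool_pos: [0.3959, 0.3393, 0.1689]
orientation: [-2.91, -0.351, -0.915]
force: [0.3, -0.2, 0.1]
opening: 0.0713
```

```bash
python3 - <<'E'
from h import *
st=read_state();print(st['tool_pos'],st['force'],st['opening'])
t=cam('top');s=cam('side')
cv2.imwrite('pics/b4.png',cv2.resize(np.hstack([t['img'][180:290,90:200],s['img'][230:340,220:360]]),None,fx=3.1,fy=3.1)[:,:,::-1])
Rm=R.from_rotvec(st['orientation']).as_matrix()
print('up',row(st['tool_pos']+[0,0,.2],Rm))
E
```

```text
[0.39588889 0.33931289 0.16887149] [ 0.27993205 -0.22229854  0.074978  ] 0.07131525419396448
up [0.2289, 0.0002, -0.328, 0.0001, 0.0, -0.0]
```

View pics/b4.png

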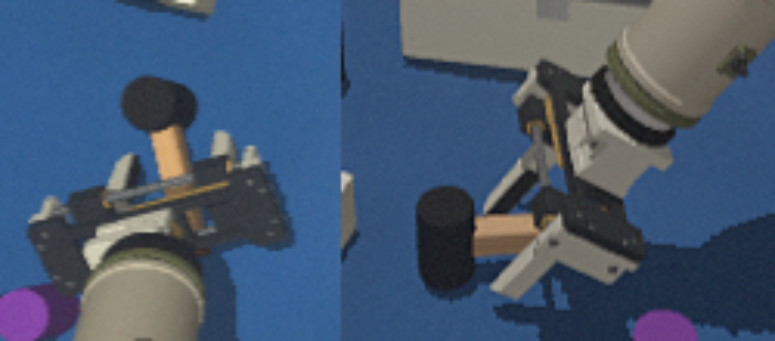

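The jaws are open, force is back to zero and the mallet stands upright. Lifting straight up.

send_rows --pt "0 0 0 0 0 0 0" --pt "0 0 0 0 0 0 0" --pt "0.025 0 -0.036 0 0 0 0" --pt "0.06 0 -0.086 0 0 0 0" --pt "0.11 0 -0.158 0 0 0 0" --pt "0.165 0 -0.236 0 0 0 0" --pt "0.22 0 -0.315 0 0 0 0" --pt "0.229 0 -0.328 0 0 0 0"

```text
t: 19.15
tool_pos: [0.3972, 0.3406, 0.3774]
orientation: [-2.899, -0.348, -0.929]
force: [-0.5, 0.3, 0.4]
opening: 0.0927
```

send_rows --pt "-0.15 0.3 -0.25 0 0 0 0" --pt "-0.15 0.3 -0.25 0 0 0 0" --pt "-0.15 0.3 -0.25 0 0 0 0" --pt "-0.15 0.3 -0.25 0 0 0 0" --pt "-0.15 0.3 -0.25 0 0 0 0" --pt "-0.15 0.3 -0.25 0 0 0 0" --pt "-0.15 0.3 -0.25 0 0 0 0" --pt "-0.15 0.3 -0.25 0 0 0 0"

```text
t: 19.95
tool_pos: [0.3267, 0.1805, 0.4328]
orientation: [-2.929, -0.35, -0.89]
force: [-0.4, 0.3, 0.1]
opening: 0.093
```

```bash
python3 - <<'E'
from h import *
st=read_state();print(st['t'],st['tool_pos'],st['force'],st['opening'])
t=cam('top');s=cam('side')
cv2.imwrite('pics/e1.png',t['img'][:,:,::-1]);cv2.imwrite('pics/e2.png',s['img'][:,:,::-1])
cv2.imwrite('pics/e3.png',np.hstack([cv2.resize(s['img'][280:330,235:315],(480,300),interpolation=cv2.INTER_CUBIC),cv2.resize(t['img'][165:205,250:290],(300,300),interpolation=cv2.INTER_CUBIC)])[:,:,::-1])
E
```

```text
19.95 [0.32665767 0.18051073 0.43276586] [-0.40492596  0.31500566  0.13700921] 0.09296730409894301
```

View pics/e1.png

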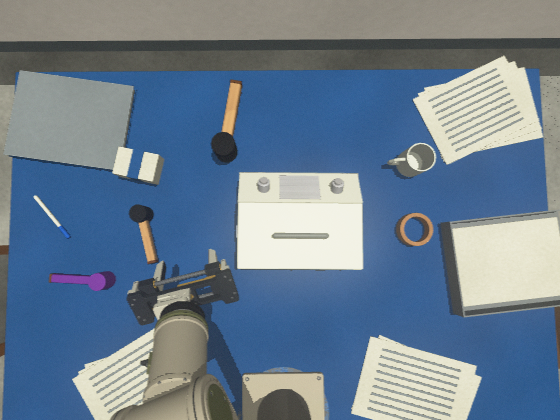

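View pics/e2.png

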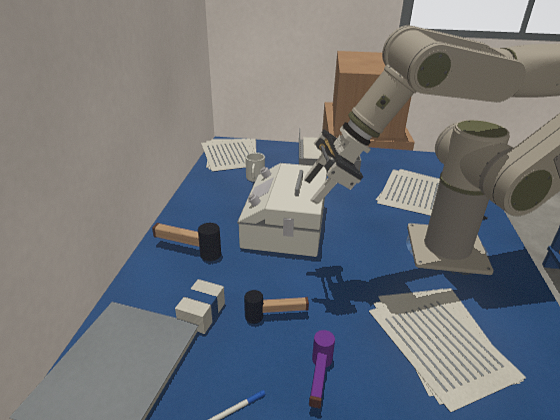

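View pics/e3.png

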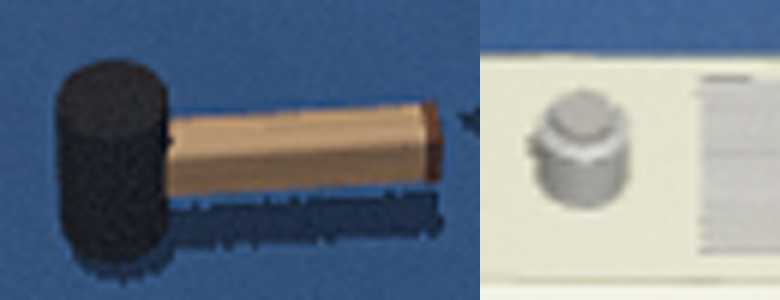

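The mallet stands on its head at top (140,213) / side (254,306) with the handle level. Both pin heads are on their rims (top (264,184), (338,186)), and the carton, mug and tape roll are where they were. The gripper is clear, so I'm handing in.

send_rows --pt "0 0 0 0 0 0 0" --pt "0 0 0 0 0 0 0" --pt "0 0 0 0 0 0 0"

```text
t: 20.35
tool_pos: [0.3268, 0.1801, 0.4326]
orientation: [-2.931, -0.349, -0.888]
force: [-1.1, -0.4, -0.5]
opening: 0.0929
```

```bash
python3 -c "
from plant import ticket,read_state
s=read_state();print(s['t'],s['force'].round(2),abs(s['dq']).max())
print(ticket.close_job())"
```

```text
20.35 [-1.07 -0.42 -0.49] 0.0034065461179509093
the job is handed in; nothing more can be done
None
```

Both pins are knocked home and the mallet is back on its spot, released. The job was handed in at 20.4 s of the 54 s allowed; handing in gives no verdict.

- **Mallet:** I took the smaller black one by its handle and gripped at 60 N. Your text asks for 80 N or more, but the gripper's stated limit is 60 N. I commanded the head square to the pins (within about 0.6° by the arm's readings), and in the pictures I saw no clear turn in the grip while striking.
- **Pins:** I used short, brisk blows of about 0.14 m/s: four on the left pin, then six on the right. The last blow on each peaked near 60 N, against about 12 N for a pin still moving, which means a hard stop. In the top view both heads sit on their rims. That view alone cannot rule out about 1 mm at the left pin, which is inside the 2 mm allowed.
- **Setting down:** The mallet met the desk 2–3 mm lower than the arm's readings at pickup predicted. It had probably shifted slightly in the grip. I lowered it until the force showed contact, then opened the jaws.
- **Last look:** The mallet stands on its head with the handle level. The carton, mug and tape roll looked unmoved by eye; I did not measure them. The arm was still and touching nothing.

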